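# Clear the cabinet door track and stroke its carriage end to end

### The arm

A 7-joint arm with a two-finger parallel gripper is mounted at the origin on the work surface. World frame = base frame: x ahead of the robot, y to its left, z up, the work surface at z = 0. Lengths are in m, angles in rad, forces in N, time in s.
With the tool pointing down it reaches from about 0.425 to 0.875 m from the base axis. Payload 8.4 kg.
Tool frame: the origin (TCP) lies between the finger pads; the fingertips stand 8 mm ahead of it and the grasp point (between the pads) lies 11 mm behind it (tcp_to_tips is the distance from the TCP to the fingertips, in m); z points along the fingers, y is the direction in which the jaws open and shut (so a half turn about z gives the same grasp; the last joint's range is limited). The gripper opens to 85 mm and grips with 20 to 120 N. Pads are 22 mm wide; open, the fingers measure 114 mm over their backs; the gripper's body (76 mm by 85 mm) begins 54 mm behind the grasp point. The pads swing forward as they close: fully open they stand 13 mm farther back than shut.
Start: joints at [1.014, 0.333, 0.04, 1.465, -0.013, 1.343, -0.059], TCP at [0.287, -0.583, 0.239] pointing down, gripper open.
Joint ranges: [-2.58, 2.58], [-0.38, 2.09], [-1.3, 1.39], [0.25, 2.4], [-1.5, 4.64], [0.08, 2.09], [-2.65, 2.65]. Speed limits (rad/s): [2.22, 2.22, 2.79, 2.79, 3.14, 3.14, 3.14].

### API

Orientations are given as a 3x3 rotation matrix whose columns are the frame's x, y, z axes.
In Python, from cell import * gives the robot as it stands.
- The arm moves only by the tool move_arm, never from a script. Its argument "steps" is a list of rows, each an object of numbers: "rx", "ry", "rz": the turn, a rotation vector about the tool's x, y, z in degrees; "tx", "ty", "tz": the shift along the tool's x, y, z in mm; "gripper": the finger opening in mm, from 0 to 85.4. In form: [{"rx": .., "ry": .., "rz": .., "tx": .., "ty": .., "tz": .., "gripper": ..}, ...]. A call has 1 to 8 rows; each row shifts and turns the pose as measured when the row begins, along the tool's axes as they then stand; what a row does not reach is not made up. A row lasts 1/10 s, in which the tool goes at most 50 mm and 8.59 degrees, less where a joint would pass 70% of its speed; a pose out of reach is approached as far as the arm can. A call with a gripper value outside its range is refused whole. The fingers move at their own pace and stop on an object; "grip_force" is the grip in N (left out, the last holds). Time passes only in rows, so rows that do not move let the fingers close. It gives the time, the measured TCP pose, the force and the opening at its end, in the units of the state.
- state(): the state, without advancing time (a new reading comes with each control period).
- get_image(name): name is "side" or "top"; returns the picture (420x560x3 uint8, red, green, blue); there is no depth.
- calibration(name): a dict with "fx", "fy", "cx", "cy" (pixels), "T" (4x4, takes a point from camera to world coordinates). Camera axes: x right, y up, looking along -z (the intrinsics and any distortion apply to the point x, -y, -z); pixel columns grow to the right and rows downward; lengths in m; the calibration is good to about 2 mm. A picture is of the moment at which its call begins. calibration takes no time and is no camera call.
- hand_in(): hands the job in, once; it reports no verdict.
The state is a dict: "clock": time; "qpos": joint angles; "qd": joint speeds; "effort": joint torques, N m; "eef_pos": TCP position; "ee_rot": TCP orientation; "wrist_force": force on the tool from outside, world axes, zero at the start; "wrist_torque": the same for the moment, N m; "gripper_width": finger opening in m.
Only numpy, scipy, OpenCV 4.12 (cv2) and the standard library are available. Lean on these libraries where they do the work, as an engineer would, in place of code of your own. Each camera call takes 0.05 s, during which the arm holds its last target. There are 200 camera calls.

### The job

The skeleton cabinet's glass door is off, and its carriage must be tried for sticky spots before the door goes back. First clear the track: stand the tipped amber bottle upright in the middle of the gap between the two containers standing on the wooden strip, and stand the stray rubber stopper in the white tray with its twin. Then slide the carriage unhurriedly all the way to the stop on the robot's left, then all the way to the stop on its right, and leave it there, without disturbing the other things.

Things in the scene. Friction and masses are not known exactly. Their poses are not given: they have to be found in the camera images.
- track: Fixed bare aluminium door track, a flat sill 90 mm wide, 500 mm long and 8 mm high with four thin dark groove lines. Origin: centre of its underside. Its y axis runs along the track towards the left stop (robot's left), x across it away from the robot, z up. At each end stands a stop block 20 mm long and 26 mm high, as wide as the track, its inner face 230 mm from the origin.
- carriage (a joint): Travel of the carriage along the track, m: 0 at the left stop (robot's left, track +y), 0.36 at the right stop; it moves along track -y as the value grows. It stays where it is left; moving it takes about 2 N plus 4 N per m/s.
- fin (a point): Centre of the top edge of the carriage's upright fin (axes as the track). The carriage is an aluminium block 100 mm along the track, 56 mm across and 26 mm high, riding 1 mm above the sill; from its middle stands a flat plate fin 60 mm long along the track, 14 mm thick across it, rising 42 mm above the block, top edge 86 mm above the table. It can be pinched across its thickness from above.
- bottle: Squat square amber glass bottle, 0.20 kg nominal, lying on its side on the track with its cap pointing away from the robot, up to about 40 degrees askew. Square body 54 x 54 mm, 60 mm long; then a round shoulder 44 mm across and 8 mm long, then a black cap 26 mm across and 22 mm long; 90 mm overall. Origin: centre of the square body, 30 mm from the base face. Its x axis runs from base to cap, so it points up when the bottle stands; lying, the z axis points up.
- stopper: Stray grey rubber joint stopper standing on the track on the other side of the carriage from the bottle: round, 60 mm tall, foot flange 48 mm across and 12 mm high, then tapering within 4 mm to a 42 mm stem. About 0.09 kg. Origin: centre of its underside, z up.
- twin: The stray stopper's identical twin, standing in the tray. Origin: centre of its underside.
- tray: Fixed white open tray, outside 180 mm along its x, 120 mm along its y, 25 mm high, walls and floor 4 mm thick. Origin: centre of its underside. It is to the left or right of the track.
- strip: Fixed wooden strip behind the track for bottles to stand on: 85 mm deep along its x (away from the robot), 360 mm long along its y, 6 mm thick, with a lip 8 mm thick and 22 mm high along its far edge. Origin: centre of its underside.
- gap (a point): Middle of the gap on the strip where the bottle belongs, on the strip's upper face (6 mm above the table); axes as the strip.
- jar: White plastic jar standing on the strip left of the gap, 60 mm across, 100 mm tall. Leave it. Origin: centre of its underside.
- flask: Round amber flask with a narrow neck standing on the strip right of the gap, 58 mm across, 110 mm tall. Leave it. Origin: centre of its underside.
- scapula: Cream plastic shoulder blade lying flat on the table on the side opposite the tray, about 135 x 90 mm, up to 26 mm high. Leave it. Origin: near its middle, on its underside.
- patella: Bone-white resin kneecap, 54 mm across, 21 mm high, on the table between the track and the strip. Leave it. Origin: centre of its underside.
- mirror: Chrome dental mirror handle lying on the table on the robot's side of the track, about 177 mm long along its x (70 mm behind the origin to 107 mm ahead), 11 mm thick. Leave it. Origin: on its underside.

How it is judged:
On the way, in this order (a step that is already met when the one before it is completed fails the run):
1. the bottle stands upright in the gap on the strip and the stopper stands in the tray, both let go (angle between bottle's own x axis and vertical below 0.12 rad and horizontal distance between bottle and gap below 0.03 m and z of bottle in the frame of gap below 0.036 m and linear speed of each of bottle, stopper below 0.02 m/s and contact force between each of bottle, stopper and the fingers below 0.1 N and x of stopper in the frame of tray between -0.075 and 0.075 m and y of stopper in the frame of tray between -0.045 and 0.045 m and height (world z) of stopper below 0.035 m and angle between stopper's own z axis and vertical below 0.2 rad), for 0.3 s.
2. the carriage is at the left stop (value of joint carriage below 0.006 m), for 0.1 s.
3. the carriage is at the right stop (value of joint carriage above 0.354 m), for 0.1 s.
At the end, for the whole second after the job is handed in: The bottle stands cap up (within about 7 degrees) on the strip with its centre within 30 mm of the middle of the gap, at rest; both stoppers stand inside the tray; the carriage rests within 6 mm of the right stop; nothing is held (all of step 1 and x of twin in the frame of tray between -0.075 and 0.075 m and y of twin in the frame of tray between -0.045 and 0.045 m and height (world z) of twin below 0.035 m and angle between twin's own z axis and vertical below 0.2 rad and value of joint carriage above 0.354 m); the robot touches nothing.
It fails at once if the jar or flask beside the gap is shifted by more than 30 mm (distance of any of jar, flask from where it was at the start of the episode above 0.03 m).
It fails at once if the scapula, patella or dental mirror is shifted by more than 30 mm (distance of any of scapula, patella, mirror from where it was at the start of the episode above 0.03 m).
It fails at once if a standing bottle beside the gap is tipped (angle between any of jar, flask's own z axis and vertical above 0.4 rad).
It fails at once if the carriage is run too fast (over 0.4 m/s) (velocity of joint carriage above 0.4 m/s or velocity of joint carriage below -0.4 m/s).
It also fails if it takes over 72 s, if anything falls off the work surface, if the arm or the gripper's body presses on something with over 40 N, if the wrist force passes 120 N, or if a joint passes its speed limit or range.

## Working session

There is one attempt and no reset: what is moved stays moved. The work goes in short steps, Python scripts to look and compute and a tool call to move; the robot and the scene stay as the last step left them, time stands still between calls to the robot, and variables do not carry over. Pictures are saved under pics/ and viewed, about 8 in all and at most 12, crops included, and the job is handed in when it is done.

Besides the shell and the picture viewer there is one more tool, called after ">>>" as name(argument=value, ...) on one line, values as JSON. move_arm: Moves the arm, as the interface text tells. Its arguments: {"type":"object","properties":{"steps":{"type":"array"},"grip_force":{"type":"number"}},"required":["steps"]}

```bash
ls; mkdir -p pics
python3 - <<'E'
from cell import *
import cv2,numpy as np
for n in("top","side"):
    cv2.imwrite(f"pics/{n}0.png",get_image(n)[:,:,::-1]); c=calibration(n); print(n,c)
s=state();print(s)
E
```

```text
pics
top {'fx': 476.7311248899861, 'fy': 476.7311248899861, 'cx': 283.36939669826705, 'cy': 210.45963159003477, 'T': array([[-0.02709323,  0.98535715, -0.16833672,  0.34012083],
       [-0.99944108, -0.02340224,  0.02387191,  0.01495031],
       [ 0.0195829 ,  0.1688894 ,  0.98544045,  1.32425891],
       [ 0.        ,  0.        ,  0.        ,  1.        ]])}
side {'fx': 532.1672077072698, 'fy': 532.1672077072698, 'cx': 281.92830900220673, 'cy': 208.74423923871564, 'T': array([[-0.83760457,  0.34813286, -0.42097755,  0.05877126],
       [-0.54626892, -0.53797963,  0.64200325,  0.75097854],
       [-0.00297492,  0.76771181,  0.64078836,  0.81391199],
       [ 0.        ,  0.        ,  0.        ,  1.        ]])}
{'clock': 0.1, 'qpos': array([ 1.01383563,  0.33382578,  0.03988052,  1.46617068, -0.01340203,
        1.34331777, -0.05851277]), 'qd': array([ 6.69871304e-04, -2.35547396e-03,  2.14347260e-03, -2.07015828e-03,
       -6.08345716e-05,  2.75524969e-04,  1.53354639e-03]), 'effort': array([ 3.68207751e-03, -6.60016179e+01,  1.36999927e+00, -4.06475544e+01,
        1.69955939e-02,  8.92022654e-03, -3.62719254e-05]), 'eef_pos': array([ 0.28705866, -0.58273098,  0.2385256 ]), 'ee_rot': array([[ 8.97060034e-01,  4.41908094e-01, -7.28753251e-04],
       [ 4.41908685e-01, -8.97059155e-01,  1.26000846e-03],
       [-9.69268367e-05, -1.45234563e-03, -9.99998941e-01]]), 'wrist_force': array([ 0.74203542, -0.01203496, -0.11374127]), 'wrist_torque': array([-0.00094854, -0.04986091, -0.00782323]), 'gripper_width': 0.08563190546133011}
```

View pics/top0.png

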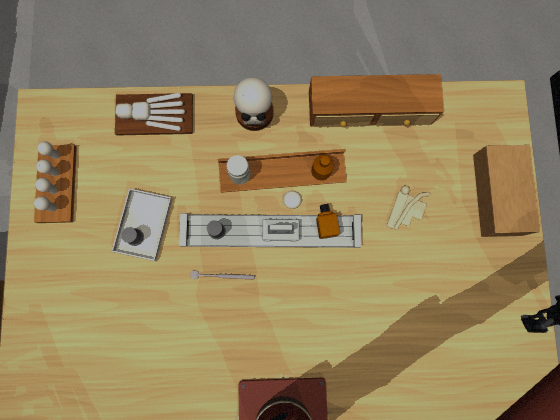

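View pics/side0.png

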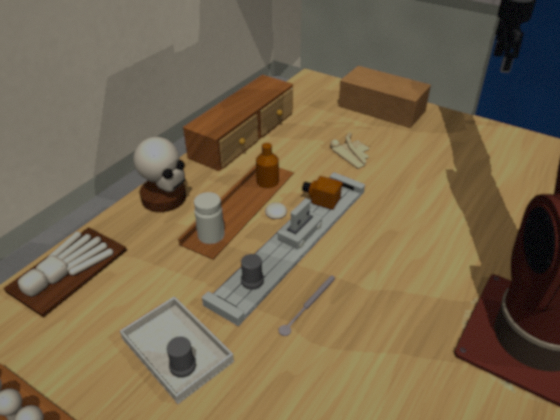

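The top view shows the bottle at about (328,225), with its cap at (326,208). The stopper is at (216,229), the carriage fin at (281,228), and the tray centre at (143,225) with the twin at (131,237). The jar is at (237,166) and the flask at (322,165). I'll zoom in for precise pixel positions.

```bash
cat > h.py <<'E'
from cell import *
import cv2,numpy as np
def ray(n,u,v):
    c=calibration(n);d=np.array([(u-c['cx'])/c['fx'],-(v-c['cy'])/c['fy'],-1]);return c['T'][:3,3],c['T'][:3,:3]@d
def onz(n,u,v,z):
    o,d=ray(n,u,v);return o+d*(z-o[2])/d[2]
def proj(n,p):
    c=calibration(n);q=np.linalg.inv(c['T'])@np.append(p,1);return c['cx']+c['fx']*q[0]/-q[2],c['cy']+c['fy']*q[1]/q[2]
def crop(n,f,x0,y0,x1,y1,k,im=None):
    im=get_image(n) if im is None else im
    cv2.imwrite(f"pics/{f}.png",cv2.resize(im[y0:y1,x0:x1,::-1],None,fx=k,fy=k,interpolation=cv2.INTER_CUBIC))
E
python3 - <<'E'
from h import *
im=cv2.imread("pics/top0.png")[:,:,::-1]
crop("","t1",170,145,370,255,4,im)
im=cv2.imread("pics/side0.png")[:,:,::-1]
crop("","s1",180,130,380,280,4,im)
E
```

```text
(no output)
```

View pics/t1.png

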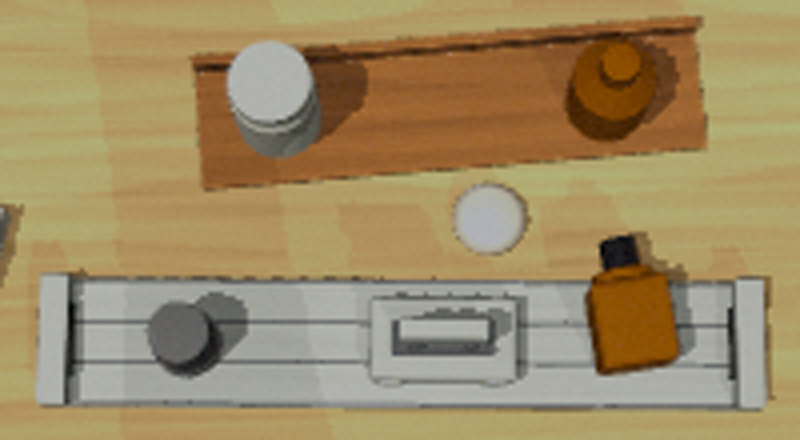

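View pics/s1.png

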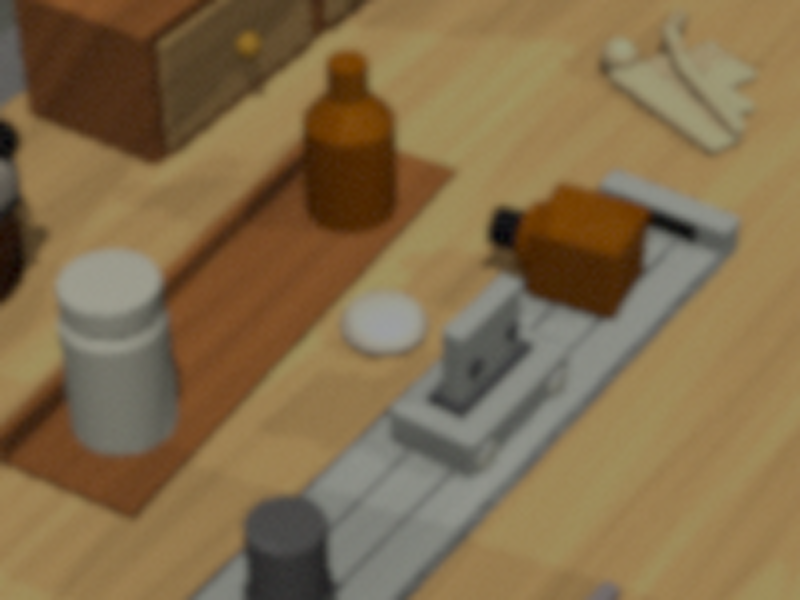

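Run:
```python
from h import *
np.set_printoptions(precision=4,suppress=True)
P={}
def q(name,cx,cy,z): P[name]=onz("top",170+(cx-.0)/4,145+cy/4,z); print(name,P[name])
for i,(a,b) in enumerate([(587,288),(668,268),(678,360),(602,374)]): q(f"bot{i}",a,b,.062)
q("capend",620,236,.048)
q("stoppertop",180,333,.068);q("fin",446,330,.086);q("finL",398,330,.086);q("finR",492,330,.086)
q("jar",270,83,.106);q("flask",621,61,.116)
q("stripNL",204,189,.006);q("stripNR",707,149,.006);q("patella",490,218,.015)
q("stopL_nearOut",38,403,.026);q("stopL_farOut",40,273,.026);q("stopR_farOut",765,277,.026);q("stopR_nearOut",766,403,.026)
for u,v in [(130,190),(172,196),(156,259),(114,249)]: print("tray",onz("top",u,v,.025))
print("twin",onz("top",131,235,.064))
# side checks
def s(name,cx,cy,z): print("side",name,onz("side",180+cx/4,130+cy/4,z))
s("stoppertop",288,528,.068);s("jar",110,283,.106);s("fin",482,307,.086);s("flasktop",347,58,.116)
for i,(a,b) in enumerate([(560,188),(648,210),(625,268),(520,236)]): s(f"bot{i}",a,b,.062)
```

```text
bot0 [ 0.5358 -0.1047  0.062 ]
bot1 [ 0.5481 -0.1598  0.062 ]
bot2 [ 0.4857 -0.1637  0.062 ]
bot3 [ 0.4776 -0.1125  0.062 ]
capend [ 0.5733 -0.13    0.048 ]
stoppertop [0.5112 0.1669 0.068 ]
fin [ 0.5065 -0.0089  0.086 ]
finL [0.5073 0.0225 0.086 ]
finR [ 0.5058 -0.0391  0.086 ]
jar [0.6704 0.1029 0.106 ]
flask [ 0.6775 -0.1278  0.116 ]
stripNL [0.6215 0.1573 0.006 ]
stripNR [ 0.6424 -0.1993  0.006 ]
patella [ 0.5943 -0.0432  0.015 ]
stopL_nearOut [0.4713 0.2684 0.026 ]
stopL_farOut [0.5609 0.2678 0.026 ]
stopR_farOut [ 0.5461 -0.2318  0.026 ]
stopR_nearOut [ 0.4588 -0.2277  0.026 ]
tray [0.6296 0.4065 0.025 ]
tray [0.61   0.2905 0.025 ]
tray [0.4371 0.3315 0.025 ]
tray [0.4671 0.4451 0.025 ]
twin [0.4992 0.3888 0.064 ]
side stoppertop [0.5092 0.1714 0.068 ]
side jar [0.6704 0.1052 0.106 ]
side fin [ 0.5072 -0.0055  0.086 ]
side flasktop [ 0.6788 -0.1295  0.116 ]
side bot0 [ 0.5411 -0.15    0.062 ]
side bot1 [ 0.487  -0.1591  0.062 ]
side bot2 [ 0.4722 -0.1039  0.062 ]
side bot3 [ 0.5372 -0.0971  0.062 ]
```

```bash
cat >> h.py <<'E'
from scipy.spatial.transform import Rotation as Ro
import json
def tool(yaw,tilt):
    "tool z: down turned forward by tilt deg; tool x horizontal heading yaw"
    c,s=np.cos(np.radians(yaw)),np.sin(np.radians(yaw))
    R=np.array([[c,s,0],[s,-c,0],[0,0,-1.]])
    return R@Ro.from_euler('y',tilt,degrees=True).as_matrix()
def plan(*tg,mm=45,deg=8,grip=None):
    "tg: (grasp point, yaw, tilt); prints rows from the measured pose"
    s=state();p=s['eef_pos'].copy();R=s['ee_rot'].copy();rows=[]
    for g,y,t in tg:
        Rt=tool(y,t);pt=np.array(g)+.011*Rt[:,2]
        rv=(Ro.from_matrix(R.T@Rt)).as_rotvec(degrees=True);d=pt-p
        n=int(max(np.ceil(np.linalg.norm(d)*1e3/mm),np.ceil(np.linalg.norm(rv)/deg),1))
        for k in range(n):
            v=R.T@(d/n)*1e3; r=dict(zip(('rx','ry','rz','tx','ty','tz'),np.round(np.r_[rv/n,v],1).tolist()))
            rows.append({k:x for k,x in r.items() if x})
            R=R@Ro.from_rotvec(rv/n,degrees=True).as_matrix();p=p+d/n
    for i in range(0,len(rows),8): print(json.dumps(rows[i:i+8]))
def rep():
    s=state();R=s['ee_rot'];g=s['eef_pos']-.011*R[:,2]
    print('t',round(s['clock'],2),'grasp',np.round(g,4),'yaw',round(np.degrees(np.arctan2(-R[0,1],R[1,1]))+180,1)%360,'tilt',round(np.degrees(np.arctan2(R[:2,2]@[np.cos(0),0],-R[2,2])),1),'q',np.round(s['qpos'],2),'F',np.round(s['wrist_force'],1),'w',round(s['gripper_width'],4))
E
python3 - <<'E'
from h import *
rep()
y,t=8,-35
g=np.array([.521,-.1305,.036]);z=tool(y,t)[:,2]
print(z)
plan((g-.12*z,y,t))
E
```

```text
t 0.1 grasp [ 0.2871 -0.5827  0.2495] yaw 26.2 tilt -0.0 q [ 1.01  0.33  0.04  1.47 -0.01  1.34 -0.06] F [ 0.7 -0.  -0.1] w 0.0856
[-0.56799443 -0.07982641 -0.81915204]
[{"rx": 0.4, "ry": -2.7, "rz": 1.4, "tx": 36.1, "ty": -21.7, "tz": 8.7}, {"rx": 0.4, "ry": -2.7, "rz": 1.4, "tx": 35.9, "ty": -22.5, "tz": 7.2}, {"rx": 0.4, "ry": -2.7, "rz": 1.4, "tx": 35.7, "ty": -23.3, "tz": 5.7}, {"rx": 0.4, "ry": -2.7, "rz": 1.4, "tx": 35.4, "ty": -24.1, "tz": 4.2}, {"rx": 0.4, "ry": -2.7, "rz": 1.4, "tx": 34.9, "ty": -25.0, "tz": 2.8}, {"rx": 0.4, "ry": -2.7, "rz": 1.4, "tx": 34.4, "ty": -25.8, "tz": 1.4}, {"rx": 0.4, "ry": -2.7, "rz": 1.4, "tx": 33.8, "ty": -26.6}, {"rx": 0.4, "ry": -2.7, "rz": 1.4, "tx": 33.2, "ty": -27.4, "tz": -1.4}]
[{"rx": 0.4, "ry": -2.7, "rz": 1.4, "tx": 32.4, "ty": -28.2, "tz": -2.7}, {"rx": 0.4, "ry": -2.7, "rz": 1.4, "tx": 31.6, "ty": -28.9, "tz": -4.0}, {"rx": 0.4, "ry": -2.7, "rz": 1.4, "tx": 30.7, "ty": -29.7, "tz": -5.2}, {"rx": 0.4, "ry": -2.7, "rz": 1.4, "tx": 29.7, "ty": -30.5, "tz": -6.4}, {"rx": 0.4, "ry": -2.7, "rz": 1.4, "tx": 28.6, "ty": -31.2, "tz": -7.5}]
```

>>> move_arm(steps=[{"ry": -2.7, "rz": 1.4, "tx": 36, "ty": -22, "tz": 0, "gripper": 85}, {"ry": -2.7, "rz": 1.4, "tx": 36, "ty": -22.5, "tz": 0}, {"ry": -2.7, "rz": 1.4, "tx": 36, "ty": -23, "tz": 0}, {"ry": -2.7, "rz": 1.4, "tx": 35, "ty": -24, "tz": 0}, {"ry": -2.7, "rz": 1.4, "tx": 35, "ty": -25, "tz": 0}, {"ry": -2.7, "rz": 1.4, "tx": 34, "ty": -26, "tz": 0}, {"ry": -2.7, "rz": 1.4, "tx": 34, "ty": -27, "tz": 0}, {"ry": -2.7, "rz": 1.4, "tx": 33, "ty": -27, "tz": 0}], grip_force=60)

```text
invalid input at $.steps[0]: expected keys rx, ry, rz, tx, ty, tz, gripper
```

Run:
```python
from h import *
rep()
y,t=8,-35
g=np.array([.521,-.1305,.036]);z=tool(y,t)[:,2]
plan((g-.1*z,y,t))
```

```text
t 0.1 grasp [ 0.2871 -0.5827  0.2495] yaw 26.2 tilt -0.0 q [ 1.01  0.33  0.04  1.47 -0.01  1.34 -0.06] F [ 0.7 -0.  -0.1] w 0.0856
[{"rx": 0.4, "ry": -2.7, "rz": 1.4, "tx": 35.2, "ty": -22.0, "tz": 10.0}, {"rx": 0.4, "ry": -2.7, "rz": 1.4, "tx": 35.1, "ty": -22.8, "tz": 8.5}, {"rx": 0.4, "ry": -2.7, "rz": 1.4, "tx": 35.0, "ty": -23.6, "tz": 7.1}, {"rx": 0.4, "ry": -2.7, "rz": 1.4, "tx": 34.7, "ty": -24.3, "tz": 5.6}, {"rx": 0.4, "ry": -2.7, "rz": 1.4, "tx": 34.3, "ty": -25.1, "tz": 4.2}, {"rx": 0.4, "ry": -2.7, "rz": 1.4, "tx": 33.9, "ty": -25.9, "tz": 2.8}, {"rx": 0.4, "ry": -2.7, "rz": 1.4, "tx": 33.4, "ty": -26.7, "tz": 1.4}, {"rx": 0.4, "ry": -2.7, "rz": 1.4, "tx": 32.8, "ty": -27.5, "tz": 0.1}]
[{"rx": 0.4, "ry": -2.7, "rz": 1.4, "tx": 32.1, "ty": -28.2, "tz": -1.2}, {"rx": 0.4, "ry": -2.7, "rz": 1.4, "tx": 31.3, "ty": -29.0, "tz": -2.5}, {"rx": 0.4, "ry": -2.7, "rz": 1.4, "tx": 30.5, "ty": -29.8, "tz": -3.7}, {"rx": 0.4, "ry": -2.7, "rz": 1.4, "tx": 29.5, "ty": -30.5, "tz": -4.9}, {"rx": 0.4, "ry": -2.7, "rz": 1.4, "tx": 28.6, "ty": -31.2, "tz": -6.0}]
```

Every key is required in each row.

>>> move_arm(steps=[{"rx": 0.4, "ry": -2.7, "rz": 1.4, "tx": 35, "ty": -22, "tz": 5, "gripper": 85}, {"rx": 0.4, "ry": -2.7, "rz": 1.4, "tx": 35, "ty": -23, "tz": 4, "gripper": 85}, {"rx": 0.4, "ry": -2.7, "rz": 1.4, "tx": 35, "ty": -24, "tz": 3, "gripper": 85}, {"rx": 0.4, "ry": -2.7, "rz": 1.4, "tx": 35, "ty": -24, "tz": 2, "gripper": 85}, {"rx": 0.4, "ry": -2.7, "rz": 1.4, "tx": 34, "ty": -25, "tz": 1, "gripper": 85}, {"rx": 0.4, "ry": -2.7, "rz": 1.4, "tx": 34, "ty": -26, "tz": 0, "gripper": 85}, {"rx": 0.4, "ry": -2.7, "rz": 1.4, "tx": 33, "ty": -27, "tz": 0, "gripper": 85}, {"rx": 0.4, "ry": -2.7, "rz": 1.4, "tx": 33, "ty": -27, "tz": 0, "gripper": 85}], grip_force=60)

```text
clock: 0.9
eef_pos: [0.4643, -0.3002, 0.1777]
ee_rot: [[0.896, 0.229, -0.38], [0.215, -0.973, -0.079], [-0.388, -0.011, -0.922]]
wrist_force: [0.5, -0.4, 0.3]
gripper_width: 0.0849
```

```bash
sed -i "s/rows.append({k:x for k,x in r.items() if x})/r['gripper']=grip or 85;rows.append(r)/" h.py
python3 - <<'E'
from h import *
rep()
y,t=8,-35
g=np.array([.521,-.1305,.036]);z=tool(y,t)[:,2]
plan((g-.1*z,y,t))
E
```

```text
t 0.9 grasp [ 0.4684 -0.2993  0.1878] yaw 13.2 tilt -22.4 q [ 0.44  0.41 -0.11  1.55  0.24  1.54 -1.05] F [ 0.5 -0.4  0.3] w 0.0849
[{"rx": 0.4, "ry": -2.4, "rz": 1.0, "tx": 32.2, "ty": -29.4, "tz": 1.7, "gripper": 85}, {"rx": 0.4, "ry": -2.4, "rz": 1.0, "tx": 31.7, "ty": -29.9, "tz": 0.6, "gripper": 85}, {"rx": 0.4, "ry": -2.4, "rz": 1.0, "tx": 31.2, "ty": -30.4, "tz": -0.5, "gripper": 85}, {"rx": 0.4, "ry": -2.4, "rz": 1.0, "tx": 30.6, "ty": -31.0, "tz": -1.6, "gripper": 85}, {"rx": 0.4, "ry": -2.4, "rz": 1.0, "tx": 30.0, "ty": -31.5, "tz": -2.7, "gripper": 85}]
```

>>> move_arm(steps=[{"rx": 0.4, "ry": -2.4, "rz": 1, "tx": 32, "ty": -29, "tz": 0, "gripper": 85}, {"rx": 0.4, "ry": -2.4, "rz": 1, "tx": 32, "ty": -30, "tz": 0, "gripper": 85}, {"rx": 0.4, "ry": -2.4, "rz": 1, "tx": 31, "ty": -30, "tz": 0, "gripper": 85}, {"rx": 0.4, "ry": -2.4, "rz": 1, "tx": 31, "ty": -31, "tz": -1, "gripper": 85}, {"rx": 0.4, "ry": -2.4, "rz": 1, "tx": 30, "ty": -31, "tz": -2, "gripper": 85}, {"rx": 0, "ry": 0, "rz": 0, "tx": 0, "ty": 0, "tz": 0, "gripper": 85}])

```text
clock: 1.5
eef_pos: [0.5762, -0.109, 0.1002]
ee_rot: [[0.803, 0.142, -0.579], [0.117, -0.99, -0.081], [-0.584, -0.003, -0.811]]
wrist_force: [-0.3, 0.6, -0.8]
gripper_width: 0.0851
```

Run:
```python
from h import *
rep()
y,t=8,-35
g=np.array([.521,-.1305,.036]);z=tool(y,t)[:,2]
plan((g-.1*z,y,t),(g-.04*z,y,t),mm=25)
```

```text
t 1.5 grasp [ 0.5826 -0.1081  0.1091] yaw 8.1 tilt -35.5 q [ 0.14  0.76 -0.15  1.25  0.19  1.76 -1.46] F [-0.3  0.6 -0.8] w 0.0851
[{"rx": -0.0, "ry": 0.8, "rz": 0.2, "tx": -10.5, "ty": 13.6, "tz": -3.2, "gripper": 85}, {"rx": -0.0, "ry": -0.0, "rz": 0.0, "tx": -0.0, "ty": -0.0, "tz": 20.0, "gripper": 85}, {"rx": -0.0, "ry": -0.0, "rz": 0.0, "tx": -0.0, "ty": -0.0, "tz": 20.0, "gripper": 85}, {"rx": -0.0, "ry": -0.0, "rz": 0.0, "tx": -0.0, "ty": -0.0, "tz": 20.0, "gripper": 85}]
```

>>> move_arm(steps=[{"rx": 0, "ry": 0.8, "rz": 0.2, "tx": -10, "ty": 14, "tz": -3, "gripper": 85}, {"rx": 0, "ry": 0, "rz": 0, "tx": 0, "ty": 0, "tz": 20, "gripper": 85}, {"rx": 0, "ry": 0, "rz": 0, "tx": 0, "ty": 0, "tz": 20, "gripper": 85}, {"rx": 0, "ry": 0, "rz": 0, "tx": 0, "ty": 0, "tz": 10, "gripper": 85}, {"rx": 0, "ry": 0, "rz": 0, "tx": 0, "ty": 0, "tz": 0, "gripper": 85}])

```text
clock: 2.0
eef_pos: [0.5412, -0.1343, 0.0678]
ee_rot: [[0.814, 0.136, -0.565], [0.11, -0.991, -0.08], [-0.571, 0.003, -0.821]]
wrist_force: [-0.2, 0.0, -0.2]
gripper_width: 0.085
```

Run:
```python
from h import *
rep()
y,t=8,-35
g=np.array([.521,-.1305,.036]);z=tool(y,t)[:,2]
plan((g,y,t),mm=25)
a=cv2.resize(get_image("top")[140:270,250:400],None,fx=3,fy=3);b=cv2.resize(get_image("side")[90:220,250:380],None,fx=3,fy=3)
cv2.imwrite("pics/a1.png",np.hstack([a,b])[:,:,::-1])
```

```text
t 2.0 grasp [ 0.5474 -0.1334  0.0769] yaw 7.8 tilt -34.6 q [ 0.18  0.72 -0.15  1.39  0.2   1.64 -1.44] F [-0.2  0.  -0.2] w 0.085
[{"rx": 0.0, "ry": -0.1, "rz": -0.1, "tx": 1.1, "ty": -3.3, "tz": 24.1, "gripper": 85}, {"rx": 0.0, "ry": -0.1, "rz": -0.1, "tx": 1.1, "ty": -3.3, "tz": 24.1, "gripper": 85}]
```

View pics/a1.png

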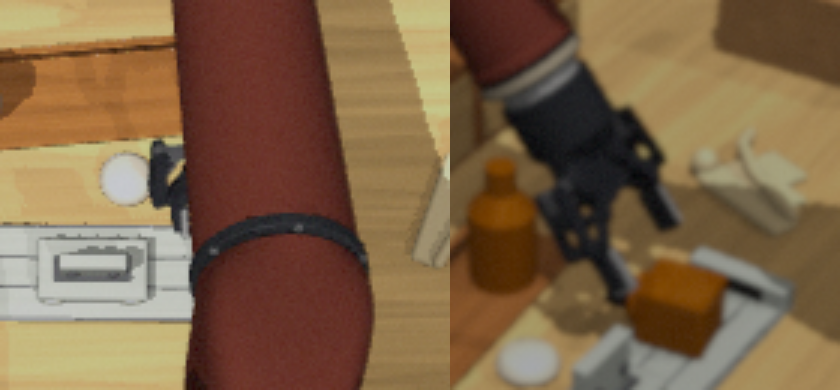

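The side view shows the left fingertip at about (625,295), just outside the bottle's left face, and the right one at (675,225), beyond its right face. The gripper is clear of the flask, so I'll go in and grip.

>>> move_arm(steps=[{"rx": 0, "ry": 0, "rz": 0, "tx": 1, "ty": -3, "tz": 20, "gripper": 85}, {"rx": 0, "ry": 0, "rz": 0, "tx": 1, "ty": -2, "tz": 20, "gripper": 85}, {"rx": 0, "ry": 0, "rz": 0, "tx": 0, "ty": 0, "tz": 10, "gripper": 85}, {"rx": 0, "ry": 0, "rz": 0, "tx": 0, "ty": 0, "tz": 0, "gripper": 85}])

```text
clock: 2.5
eef_pos: [0.5186, -0.1338, 0.0294]
ee_rot: [[0.82, 0.136, -0.557], [0.109, -0.991, -0.081], [-0.562, 0.005, -0.827]]
wrist_force: [-0.3, 0.1, 0.6]
gripper_width: 0.0848
```

Run:
```python
from h import *
rep()
plan(([.521,-.1305,.036],8,-35),mm=25)
```

```text
t 2.5 grasp [ 0.5247 -0.1329  0.0385] yaw 7.8 tilt -33.9 q [ 0.19  0.72 -0.15  1.48  0.2   1.55 -1.46] F [-0.3  0.1  0.6] w 0.0848
[{"rx": 0.1, "ry": -0.8, "rz": -0.3, "tx": -1.6, "ty": -2.9, "tz": 3.9, "gripper": 85}]
```

Close enough. I'll close the gripper and lift straight up.

>>> move_arm(steps=[{"rx": 0, "ry": -0.8, "rz": -0.2, "tx": -2, "ty": -3, "tz": 4, "gripper": 85}, {"rx": 0, "ry": 0, "rz": 0, "tx": 0, "ty": 0, "tz": 0, "gripper": 40}, {"rx": 0, "ry": 0, "rz": 0, "tx": 0, "ty": 0, "tz": 0, "gripper": 40}, {"rx": 0, "ry": 0, "rz": 0, "tx": 0, "ty": 0, "tz": 0, "gripper": 40}, {"rx": 0, "ry": 0, "rz": 0, "tx": 0, "ty": 0, "tz": 0, "gripper": 40}, {"rx": 0, "ry": 0, "rz": 0, "tx": 0, "ty": 0, "tz": 0, "gripper": 40}])

```text
clock: 3.1
eef_pos: [0.5174, -0.1311, 0.0296]
ee_rot: [[0.814, 0.139, -0.564], [0.112, -0.99, -0.083], [-0.57, 0.004, -0.821]]
wrist_force: [-1.1, 0.9, -1.4]
gripper_width: 0.0534
```

Run:
```python
from h import *
rep()
g=state()
p=g['eef_pos']-.011*g['ee_rot'][:,2]
plan((p+[0,0,.14],8,-35),([.60,-.02,.2],4,-35),([.63,-.0135,.2],4,55),mm=30,deg=7,grip=40)
```

```text
t 3.1 grasp [ 0.5236 -0.1302  0.0386] yaw 8.0 tilt -34.5 q [ 0.18  0.72 -0.15  1.48  0.2   1.56 -1.46] F [-1.1  0.9 -1.4] w 0.0534
[{"rx": 0.0, "ry": -0.0, "rz": -0.0, "tx": -16.0, "ty": 0.1, "tz": -23.0, "gripper": 40}, {"rx": 0.0, "ry": -0.0, "rz": -0.0, "tx": -16.0, "ty": 0.1, "tz": -23.0, "gripper": 40}, {"rx": 0.0, "ry": -0.0, "rz": -0.0, "tx": -16.0, "ty": 0.1, "tz": -23.0, "gripper": 40}, {"rx": 0.0, "ry": -0.0, "rz": -0.0, "tx": -16.0, "ty": 0.0, "tz": -23.0, "gripper": 40}, {"rx": 0.0, "ry": -0.0, "rz": -0.0, "tx": -16.1, "ty": 0.0, "tz": -22.9, "gripper": 40}, {"rx": 0.5, "ry": -0.0, "rz": 0.7, "tx": 12.5, "ty": -19.8, "tz": -13.9, "gripper": 40}, {"rx": 0.5, "ry": -0.0, "rz": 0.7, "tx": 12.2, "ty": -20.0, "tz": -13.8, "gripper": 40}, {"rx": 0.5, "ry": -0.0, "rz": 0.7, "tx": 12.0, "ty": -20.3, "tz": -13.6, "gripper": 40}]
[{"rx": 0.5, "ry": -0.0, "rz": 0.7, "tx": 11.8, "ty": -20.5, "tz": -13.5, "gripper": 40}, {"rx": 0.5, "ry": -0.0, "rz": 0.7, "tx": 11.5, "ty": -20.8, "tz": -13.3, "gripper": 40}, {"rx": 0.0, "ry": 6.9, "rz": -0.0, "tx": 2.8, "ty": -0.3, "tz": -2.2, "grippe
[... 334 characters left out ...]
7, "gripper": 40}, {"rx": 0.0, "ry": 6.9, "rz": -0.0, "tx": 3.5, "ty": -0.3, "tz": -0.2, "gripper": 40}]
[{"rx": 0.0, "ry": 6.9, "rz": -0.0, "tx": 3.5, "ty": -0.3, "tz": 0.2, "gripper": 40}, {"rx": 0.0, "ry": 6.9, "rz": -0.0, "tx": 3.5, "ty": -0.3, "tz": 0.6, "gripper": 40}, {"rx": 0.0, "ry": 6.9, "rz": -0.0, "tx": 3.4, "ty": -0.3, "tz": 1.0, "gripper": 40}, {"rx": 0.0, "ry": 6.9, "rz": -0.0, "tx": 3.2, "ty": -0.3, "tz": 1.4, "gripper": 40}, {"rx": 0.0, "ry": 6.9, "rz": -0.0, "tx": 3.0, "ty": -0.3, "tz": 1.8, "gripper": 40}, {"rx": 0.0, "ry": 6.9, "rz": -0.0, "tx": 2.8, "ty": -0.3, "tz": 2.2, "gripper": 40}, {"rx": 0.0, "ry": 6.9, "rz": -0.0, "tx": 2.5, "ty": -0.3, "tz": 2.5, "gripper": 40}]
```

>>> move_arm(steps=[{"rx": 0, "ry": 0, "rz": 0, "tx": -16, "ty": 0, "tz": -23, "gripper": 40}, {"rx": 0, "ry": 0, "rz": 0, "tx": -16, "ty": 0, "tz": -23, "gripper": 40}, {"rx": 0, "ry": 0, "rz": 0, "tx": -16, "ty": 0, "tz": -23, "gripper": 40}, {"rx": 0, "ry": 0, "rz": 0, "tx": -16, "ty": 0, "tz": -23, "gripper": 40}, {"rx": 0, "ry": 0, "rz": 0, "tx": -16, "ty": 0, "tz": -23, "gripper": 40}, {"rx": 0.5, "ry": 0, "rz": 0.7, "tx": 12, "ty": -20, "tz": -14, "gripper": 40}, {"rx": 0.5, "ry": 0, "rz": 0.7, "tx": 12, "ty": -20, "tz": -14, "gripper": 40}, {"rx": 0.5, "ry": 0, "rz": 0.7, "tx": 12, "ty": -20, "tz": -14, "gripper": 40}])

```text
clock: 3.9
eef_pos: [0.5614, -0.0667, 0.1882]
ee_rot: [[0.816, 0.087, -0.571], [0.068, -0.996, -0.054], [-0.574, 0.005, -0.819]]
wrist_force: [0.9, 0.8, -0.2]
gripper_width: 0.0535
```

>>> move_arm(steps=[{"rx": 0.5, "ry": 0, "rz": 0.7, "tx": 12, "ty": -20, "tz": -13, "gripper": 40}, {"rx": 0.5, "ry": 0, "rz": 0.7, "tx": 12, "ty": -20, "tz": -13, "gripper": 40}, {"rx": 0, "ry": 7, "rz": 0, "tx": 3, "ty": 0, "tz": -2, "gripper": 40}, {"rx": 0, "ry": 7, "rz": 0, "tx": 3, "ty": 0, "tz": -2, "gripper": 40}, {"rx": 0, "ry": 7, "rz": 0, "tx": 3, "ty": 0, "tz": -1.5, "gripper": 40}, {"rx": 0, "ry": 7, "rz": 0, "tx": 3, "ty": 0, "tz": -1, "gripper": 40}, {"rx": 0, "ry": 7, "rz": 0, "tx": 3, "ty": 0, "tz": -0.5, "gripper": 40}, {"rx": 0, "ry": 7, "rz": 0, "tx": 3, "ty": 0, "tz": 0, "gripper": 40}])

```text
clock: 4.7
eef_pos: [0.6164, -0.015, 0.1869]
ee_rot: [[0.989, 0.062, 0.132], [0.061, -0.998, 0.008], [0.132, 0.0, -0.991]]
wrist_force: [0.9, -0.5, -1.6]
gripper_width: 0.0535
```

Run:
```python
from h import *
rep()
plan(([.63,-.0135,.2],4,55.5),mm=30,deg=7,grip=40)
```

```text
t 4.7 grasp [ 0.615  -0.0151  0.1978] yaw 3.5 tilt 7.6 q [ 0.15  0.22 -0.23  1.73  0.06  1.07 -1.6 ] F [ 0.9 -0.5 -1.6] w 0.0535
[{"rx": 0.0, "ry": 6.8, "rz": -0.1, "tx": 3.3, "ty": -0.1, "tz": -0.6, "gripper": 40}, {"rx": 0.0, "ry": 6.8, "rz": -0.1, "tx": 3.4, "ty": -0.1, "tz": -0.1, "gripper": 40}, {"rx": 0.0, "ry": 6.8, "rz": -0.1, "tx": 3.4, "ty": -0.1, "tz": 0.3, "gripper": 40}, {"rx": 0.0, "ry": 6.8, "rz": -0.1, "tx": 3.3, "ty": -0.1, "tz": 0.7, "gripper": 40}, {"rx": 0.0, "ry": 6.8, "rz": -0.1, "tx": 3.2, "ty": -0.1, "tz": 1.1, "gripper": 40}, {"rx": 0.0, "ry": 6.8, "rz": -0.1, "tx": 3.1, "ty": -0.1, "tz": 1.4, "gripper": 40}, {"rx": 0.0, "ry": 6.8, "rz": -0.1, "tx": 2.9, "ty": -0.1, "tz": 1.8, "gripper": 40}]
```

>>> move_arm(steps=[{"rx": 0, "ry": 6.8, "rz": 0, "tx": 3, "ty": 0, "tz": -0.5, "gripper": 40}, {"rx": 0, "ry": 6.8, "rz": 0, "tx": 3, "ty": 0, "tz": 0, "gripper": 40}, {"rx": 0, "ry": 6.8, "rz": 0, "tx": 3, "ty": 0, "tz": 0, "gripper": 40}, {"rx": 0, "ry": 6.8, "rz": 0, "tx": 3, "ty": 0, "tz": 1, "gripper": 40}, {"rx": 0, "ry": 6.8, "rz": 0, "tx": 3, "ty": 0, "tz": 1, "gripper": 40}, {"rx": 0, "ry": 6.8, "rz": 0, "tx": 3, "ty": 0, "tz": 1.5, "gripper": 40}, {"rx": 0, "ry": 7.5, "rz": 0, "tx": 3, "ty": 0, "tz": 2, "gripper": 40}, {"rx": 0, "ry": 0, "rz": 0, "tx": 0, "ty": 0, "tz": 0, "gripper": 40}])

```text
clock: 5.5
eef_pos: [0.6284, 0.0003, 0.1965]
ee_rot: [[0.687, 0.096, 0.72], [0.046, -0.995, 0.089], [0.725, -0.028, -0.688]]
wrist_force: [0.3, -0.0, -1.9]
gripper_width: 0.053
```

Run:
```python
from h import *
rep()
plan(([.668,-.0135,.12],4,55.5),mm=30,deg=7,grip=40)
```

```text
t 5.5 grasp [ 6.204e-01 -6.000e-04  2.040e-01] yaw 5.5 tilt 46.3 q [ 0.31 -0.07 -0.33  2.25 -0.57  0.16 -0.99] F [ 0.3 -0.  -1.9] w 0.053
[{"rx": -0.5, "ry": 2.3, "rz": -0.1, "tx": -6.8, "ty": 5.0, "tz": 22.7, "gripper": 40}, {"rx": -0.5, "ry": 2.3, "rz": -0.1, "tx": -7.7, "ty": 4.8, "tz": 22.5, "gripper": 40}, {"rx": -0.5, "ry": 2.3, "rz": -0.1, "tx": -8.6, "ty": 4.6, "tz": 22.2, "gripper": 40}, {"rx": -0.5, "ry": 2.3, "rz": -0.1, "tx": -9.4, "ty": 4.4, "tz": 21.9, "gripper": 40}]
```

>>> move_arm(steps=[{"rx": 0, "ry": 1, "rz": 0, "tx": 18, "ty": 3, "tz": 18, "gripper": 40}, {"rx": -0.5, "ry": 2, "rz": 0, "tx": 13, "ty": 3, "tz": 18, "gripper": 40}, {"rx": -0.5, "ry": 2, "rz": 0, "tx": -9, "ty": 3, "tz": 20, "gripper": 40}, {"rx": -0.5, "ry": 2, "rz": 0, "tx": -9, "ty": 3, "tz": 10, "gripper": 40}, {"rx": 0, "ry": 0, "rz": 0, "tx": 0, "ty": 0, "tz": 0, "gripper": 40}])

```text
clock: 6.0
eef_pos: [0.6782, -0.0042, 0.188]
ee_rot: [[0.649, 0.095, 0.755], [0.039, -0.995, 0.091], [0.759, -0.029, -0.65]]
wrist_force: [-0.2, 0.5, -1.4]
gripper_width: 0.0533
```

Run:
```python
from h import *
rep()
print(state()['ee_rot'].round(3))
plan(([.668,-.0135,.12],4,55.5),mm=30,deg=7,grip=40)
```

```text
t 6.0 grasp [ 0.6699 -0.0052  0.1951] yaw 5.4 tilt 49.3 q [-0.15  0.03  0.13  2.22 -1.18  0.09 -0.37] F [-0.2  0.5 -1.4] w 0.0533
[[ 0.649  0.095  0.755]
 [ 0.039 -0.995  0.091]
 [ 0.759 -0.029 -0.65 ]]
[{"rx": -0.7, "ry": 2.0, "rz": -0.2, "tx": -19.1, "ty": 3.6, "tz": 15.5, "gripper": 40}, {"rx": -0.7, "ry": 2.0, "rz": -0.2, "tx": -19.7, "ty": 3.3, "tz": 14.9, "gripper": 40}, {"rx": -0.7, "ry": 2.0, "rz": -0.2, "tx": -20.2, "ty": 3.1, "tz": 14.2, "gripper": 40}]
```

Run:
```python
from h import *
plan(([.686,-.0125,.085],4,41),mm=22,deg=7,grip=40)
```

```text
[{"rx": -0.4, "ry": -1.4, "rz": -0.0, "tx": -12.5, "ty": 2.1, "tz": 13.8, "gripper": 40}, {"rx": -0.4, "ry": -1.4, "rz": -0.0, "tx": -12.2, "ty": 2.0, "tz": 14.1, "gripper": 40}, {"rx": -0.4, "ry": -1.4, "rz": -0.0, "tx": -11.8, "ty": 1.9, "tz": 14.4, "gripper": 40}, {"rx": -0.4, "ry": -1.4, "rz": -0.0, "tx": -11.5, "ty": 1.8, "tz": 14.7, "gripper": 40}, {"rx": -0.4, "ry": -1.4, "rz": -0.0, "tx": -11.1, "ty": 1.7, "tz": 15.0, "gripper": 40}, {"rx": -0.4, "ry": -1.4, "rz": -0.0, "tx": -10.7, "ty": 1.6, "tz": 15.3, "gripper": 40}]
```

>>> move_arm(steps=[{"rx": -0.4, "ry": -1.4, "rz": 0, "tx": -12, "ty": 2, "tz": 14, "gripper": 40}, {"rx": -0.4, "ry": -1.4, "rz": 0, "tx": -12, "ty": 2, "tz": 14, "gripper": 40}, {"rx": -0.4, "ry": -1.4, "rz": 0, "tx": -12, "ty": 2, "tz": 14, "gripper": 40}, {"rx": -0.4, "ry": -1.4, "rz": 0, "tx": -11, "ty": 2, "tz": 15, "gripper": 40}, {"rx": -0.4, "ry": -1.4, "rz": 0, "tx": -11, "ty": 2, "tz": 15, "gripper": 40}, {"rx": 0, "ry": 0, "rz": 0, "tx": 0, "ty": 0, "tz": 0, "gripper": 40}])

```text
clock: 6.6
eef_pos: [0.6921, -0.0078, 0.0945]
ee_rot: [[0.741, 0.074, 0.667], [0.05, -0.997, 0.056], [0.67, -0.008, -0.743]]
wrist_force: [0.4, -0.6, -2.1]
gripper_width: 0.0535
```

Run:
```python
from h import *
rep()
print(state()['ee_rot'].round(3))
plan(([.686,-.0125,.085],4,41),mm=22,deg=7,grip=40)
```

```text
t 6.6 grasp [ 0.6848 -0.0084  0.1027] yaw 4.3 tilt 42.0 q [-0.29  0.22  0.27  2.17 -1.32  0.09 -0.26] F [ 0.4 -0.6 -2.1] w 0.0535
[[ 0.741  0.074  0.667]
 [ 0.05  -0.997  0.056]
 [ 0.67  -0.008 -0.743]]
[{"rx": -0.5, "ry": -1.1, "rz": -0.1, "tx": -11.4, "ty": 4.4, "tz": 13.7, "gripper": 40}]
```

>>> move_arm(steps=[{"rx": -0.5, "ry": -1.2, "rz": 0, "tx": -9, "ty": 4, "tz": 15, "gripper": 40}, {"rx": 0, "ry": -1.2, "rz": 0, "tx": -6, "ty": 0, "tz": 10, "gripper": 40}, {"rx": 0, "ry": -1, "rz": 0, "tx": -5, "ty": 0, "tz": 7, "gripper": 40}, {"rx": 0, "ry": 0, "rz": 0, "tx": 0, "ty": 0, "tz": 0, "gripper": 40}], grip_force=60)

```text
clock: 7.0
eef_pos: [0.6989, -0.011, 0.0586]
ee_rot: [[0.78, 0.068, 0.622], [0.05, -0.998, 0.047], [0.624, -0.006, -0.782]]
wrist_force: [-0.5, -0.2, -1.3]
gripper_width: 0.0535
```

Run:
```python
from h import *
rep()
a=cv2.resize(get_image("top")[130:210,200:360],None,fx=2.5,fy=2.5);b=cv2.resize(get_image("side")[120:250,180:310],(400,400))
cv2.imwrite("pics/a2.png",np.vstack([a,b])[:,:,::-1])
```

```text
t 7.0 grasp [ 0.6921 -0.0115  0.0672] yaw 3.9 tilt 38.5 q [-0.36  0.31  0.36  2.13 -1.27  0.13 -0.34] F [-0.5 -0.2 -1.3] w 0.0535
```

View pics/a2.png

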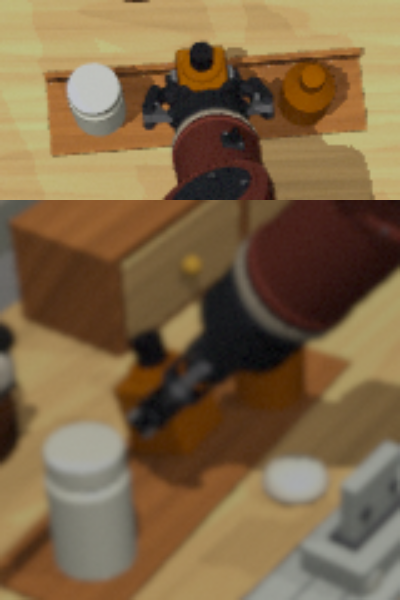

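The bottle is held between the jar and the flask, nearly upright. In the top view its cap is at (202,55), and it leans about 17° away from the robot. It is slightly too close to the lip, so I'll pull back 6 mm, touch the base edge down and let it rock upright.

>>> move_arm(steps=[{"rx": 0, "ry": 0, "rz": 0, "tx": -8, "ty": 1, "tz": 0, "gripper": 40}, {"rx": 0, "ry": 0, "rz": 0, "tx": -4, "ty": 0, "tz": 4, "gripper": 40}, {"rx": 0, "ry": 0, "rz": 0, "tx": -2, "ty": 0, "tz": 3, "gripper": 40}, {"rx": 0, "ry": 0, "rz": 0, "tx": 0, "ty": 0, "tz": 0, "gripper": 40}], grip_force=20)

```text
clock: 7.5
eef_pos: [0.6933, -0.0122, 0.0495]
ee_rot: [[0.775, 0.068, 0.628], [0.048, -0.998, 0.048], [0.63, -0.007, -0.776]]
wrist_force: [0.1, -0.3, -1.5]
gripper_width: 0.0534
```

Run:
```python
from h import *
rep()
```

```text
t 7.5 grasp [ 0.6864 -0.0128  0.058 ] yaw 3.9 tilt 39.0 q [-0.23  0.31  0.22  2.15 -1.49  0.09 -0.09] F [ 0.1 -0.3 -1.5] w 0.0534
```

>>> move_arm(steps=[{"rx": 0, "ry": 0, "rz": 0, "tx": -2, "ty": 0, "tz": 2, "gripper": 40}, {"rx": 0, "ry": 0, "rz": 0, "tx": -2, "ty": 0, "tz": 2, "gripper": 40}, {"rx": 0, "ry": 0, "rz": 0, "tx": -2, "ty": 0, "tz": 2, "gripper": 40}, {"rx": 0, "ry": 0, "rz": 0, "tx": 0, "ty": 0, "tz": 0, "gripper": 40}])

```text
clock: 7.9
eef_pos: [0.694, -0.013, 0.0458]
ee_rot: [[0.777, 0.068, 0.625], [0.048, -0.998, 0.049], [0.627, -0.008, -0.779]]
wrist_force: [0.0, 0.0, -1.6]
gripper_width: 0.0536
```

Run:
```python
from h import *
rep()
```

```text
t 7.9 grasp [ 0.6872 -0.0136  0.0544] yaw 3.9 tilt 38.8 q [-0.21  0.32  0.2   2.14 -1.5   0.09 -0.08] F [ 0.   0.  -1.6] w 0.0536
```

>>> move_arm(steps=[{"rx": 0, "ry": 0, "rz": 0, "tx": -3, "ty": 0, "tz": 3, "gripper": 40}, {"rx": 0, "ry": 0, "rz": 0, "tx": -3, "ty": 0, "tz": 2, "gripper": 40}, {"rx": 0, "ry": 0, "rz": 0, "tx": -3, "ty": 0, "tz": 2, "gripper": 40}, {"rx": 0, "ry": 0, "rz": 0, "tx": 0, "ty": 0, "tz": 0, "gripper": 40}])

```text
clock: 8.3
eef_pos: [0.6955, -0.013, 0.0421]
ee_rot: [[0.78, 0.07, 0.622], [0.049, -0.998, 0.051], [0.624, -0.009, -0.781]]
wrist_force: [0.3, 0.5, -0.7]
gripper_width: 0.0535
```

Run:
```python
from h import *
rep()
```

```text
t 8.3 grasp [ 0.6886 -0.0136  0.0507] yaw 4.0 tilt 38.5 q [-0.19  0.33  0.18  2.14 -1.5   0.09 -0.08] F [ 0.3  0.5 -0.7] w 0.0535
```

>>> move_arm(steps=[{"rx": 0, "ry": -1, "rz": 0, "tx": -5, "ty": 0, "tz": 2, "gripper": 40}, {"rx": 0, "ry": -1, "rz": 0, "tx": -4, "ty": 0, "tz": 1, "gripper": 40}, {"rx": 0, "ry": 0, "rz": 0, "tx": 0, "ty": 0, "tz": 0, "gripper": 40}])

```text
clock: 8.6
eef_pos: [0.6971, -0.0127, 0.0429]
ee_rot: [[0.793, 0.07, 0.605], [0.049, -0.998, 0.051], [0.608, -0.011, -0.794]]
wrist_force: [1.2, 0.8, -2.3]
gripper_width: 0.0531
```

Run:
```python
from h import *
rep()
b=cv2.resize(get_image("side")[120:250,180:310],(600,600),interpolation=cv2.INTER_CUBIC)
cv2.imwrite("pics/a3.png",b[:,:,::-1])
```

```text
t 8.6 grasp [ 0.6905 -0.0133  0.0516] yaw 4.0 tilt 37.3 q [-0.34  0.34  0.35  2.12 -1.3   0.14 -0.3 ] F [ 1.2  0.8 -2.3] w 0.0531
```

View pics/a3.png

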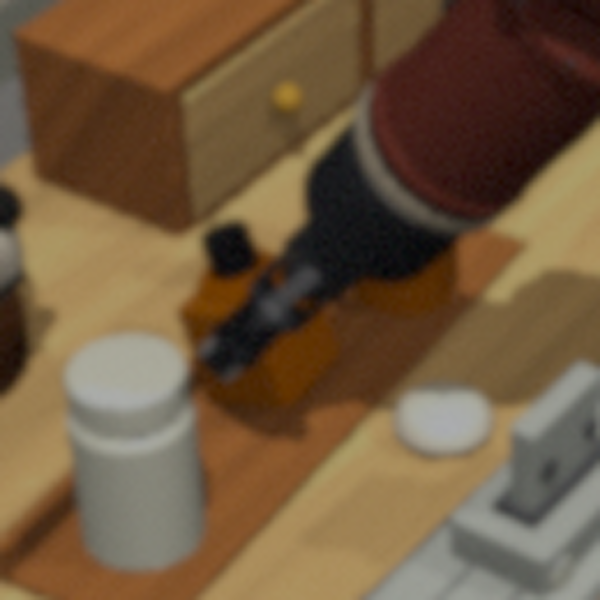

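The bottle is still gripped with its far base edge about touching, leaning about 18°. Its centre is well inside its footing, so when released it rocks back to upright. I'll open and back out along the tool axis.

>>> move_arm(steps=[{"rx": 0, "ry": 0, "rz": 0, "tx": 0, "ty": 0, "tz": 0, "gripper": 60}, {"rx": 0, "ry": 0, "rz": 0, "tx": 0, "ty": 0, "tz": -2, "gripper": 75}, {"rx": 0, "ry": 0, "rz": 0, "tx": 0, "ty": 0, "tz": -8, "gripper": 80}, {"rx": 0, "ry": 0, "rz": 0, "tx": 0, "ty": 0, "tz": -10, "gripper": 80}, {"rx": 0, "ry": 0, "rz": 0, "tx": 0, "ty": 0, "tz": -15, "gripper": 80}, {"rx": 0, "ry": 0, "rz": 0, "tx": 0, "ty": 0, "tz": -20, "gripper": 80}, {"rx": 0, "ry": 0, "rz": 0, "tx": 0, "ty": 0, "tz": -30, "gripper": 80}, {"rx": 0, "ry": 0, "rz": 0, "tx": 0, "ty": 0, "tz": -30, "gripper": 80}])

```text
clock: 9.45
eef_pos: [0.6347, -0.0192, 0.1197]
ee_rot: [[0.796, 0.069, 0.602], [0.05, -0.998, 0.048], [0.604, -0.008, -0.797]]
wrist_force: [-0.1, 1.6, 1.7]
gripper_width: 0.0798
```

Run:
```python
from h import *
rep()
a=cv2.resize(get_image("top")[130:210,200:360],(600,300));b=cv2.resize(get_image("side")[120:250,180:310],(300,300),interpolation=cv2.INTER_CUBIC)
cv2.imwrite("pics/a4.png",np.vstack([a,np.hstack([b,b*0])])[:,:,::-1])
```

```text
t 9.45 grasp [ 0.628  -0.0197  0.1284] yaw 3.9 tilt 37.0 q [-0.93  0.09  0.96  2.24 -0.57  0.24 -0.99] F [-0.1  1.6  1.7] w 0.0798
```

View pics/a4.png

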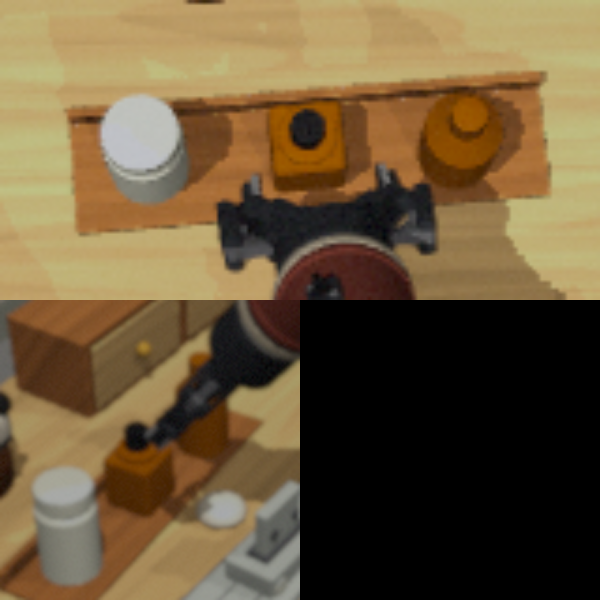

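The bottle stands upright in the gap: in the top half, body from (270,102) to (348,190) and cap at (307,128). I'll check its position and plan the stopper grasp.

Run:
```python
from h import *
print("cap top",onz("top",200+307/3.75,130+128/3.75,.096),"side",onz("side",180+135/300*130,120+128/300*130,.096))
print("body top",onz("top",200+308/3.75,130+138/3.75,.066))
plan(([.55,.0,.20],-3,10),([.51,.169,.15],-6,0),mm=40,deg=7,grip=80)
```

```text
cap top [ 0.6749443  -0.01419516  0.096     ] side [ 0.67801427 -0.01361138  0.096     ]
body top [ 0.67562295 -0.01543366  0.066     ]
[{"rx": -0.7, "ry": -5.4, "rz": 1.3, "tx": -4.8, "ty": -4.7, "tz": -20.8, "gripper": 80}, {"rx": -0.7, "ry": -5.4, "rz": 1.3, "tx": -6.9, "ty": -4.3, "tz": -20.3, "gripper": 80}, {"rx": -0.7, "ry": -5.4, "rz": 1.3, "tx": -8.8, "ty": -3.9, "tz": -19.6, "gripper": 80}, {"rx": -0.7, "ry": -5.4, "rz": 1.3, "tx": -10.7, "ty": -3.4, "tz": -18.7, "gripper": 80}, {"rx": -0.7, "ry": -5.4, "rz": 1.3, "tx": -12.5, "ty": -3.0, "tz": -17.6, "gripper": 80}, {"rx": -0.1, "ry": -2.0, "rz": 0.6, "tx": -11.7, "ty": -33.3, "tz": 8.1, "gripper": 80}, {"rx": -0.1, "ry": -2.0, "rz": 0.6, "tx": -11.8, "ty": -33.2, "tz": 8.5, "gripper": 80}, {"rx": -0.1, "ry": -2.0, "rz": 0.6, "tx": -11.8, "ty": -33.1, "tz": 8.9, "gripper": 80}]
[{"rx": -0.1, "ry": -2.0, "rz": 0.6, "tx": -11.9, "ty": -33.0, "tz": 9.3, "gripper": 80}, {"rx": -0.1, "ry": -2.0, "rz": 0.6, "tx": -11.9, "ty": -32.9, "tz": 9.6, "gripper": 80}]
```

>>> move_arm(steps=[{"rx": 0, "ry": 0, "rz": 0, "tx": -5, "ty": 0, "tz": -30, "gripper": 80}, {"rx": -0.7, "ry": -5.4, "rz": 1.3, "tx": -5, "ty": -4, "tz": -25, "gripper": 80}, {"rx": -0.7, "ry": -5.4, "rz": 1.3, "tx": -7, "ty": -4, "tz": -20, "gripper": 80}, {"rx": -0.7, "ry": -5.4, "rz": 1.3, "tx": -9, "ty": -4, "tz": -15, "gripper": 80}, {"rx": -0.7, "ry": -5.4, "rz": 1.3, "tx": -11, "ty": -3, "tz": -10, "gripper": 80}, {"rx": 0, "ry": -5, "rz": 0.6, "tx": -12, "ty": -20, "tz": 0, "gripper": 80}, {"rx": 0, "ry": -3, "rz": 0.6, "tx": -12, "ty": -33, "tz": 0, "gripper": 80}, {"rx": 0, "ry": -3, "rz": 0.6, "tx": -12, "ty": -33, "tz": 0, "gripper": 80}])

```text
clock: 10.35
eef_pos: [0.53, 0.0937, 0.1593]
ee_rot: [[0.994, -0.034, 0.1], [-0.039, -0.998, 0.047], [0.098, -0.051, -0.994]]
wrist_force: [0.3, 0.3, -0.5]
gripper_width: 0.0799
```

Run:
```python
from h import *
rep()
plan(([.51,.169,.14],-6,0),mm=40,deg=7,grip=80)
```

```text
t 10.35 grasp [0.5289 0.0932 0.1702] yaw 358.1 tilt 5.7 q [-1.15  0.11  0.98  1.96 -0.14  1.01 -1.72] F [ 0.3  0.3 -0.5] w 0.0799
[{"rx": -1.0, "ry": -1.8, "rz": 1.3, "tx": -8.6, "ty": -24.3, "tz": 10.6, "gripper": 80}, {"rx": -1.0, "ry": -1.8, "rz": 1.3, "tx": -8.8, "ty": -24.3, "tz": 10.4, "gripper": 80}, {"rx": -1.0, "ry": -1.8, "rz": 1.3, "tx": -9.0, "ty": -24.3, "tz": 10.2, "gripper": 80}]
```

>>> move_arm(steps=[{"rx": -1, "ry": -1.8, "rz": 1.3, "tx": -9, "ty": -24, "tz": 10, "gripper": 85}, {"rx": -1, "ry": -1.8, "rz": 1.3, "tx": -9, "ty": -24, "tz": 10, "gripper": 85}, {"rx": -1, "ry": -1.8, "rz": 1.3, "tx": -9, "ty": -24, "tz": 10, "gripper": 85}, {"rx": 0, "ry": 0, "rz": 0, "tx": 0, "ty": 0, "tz": 0, "gripper": 85}])

```text
clock: 10.75
eef_pos: [0.5063, 0.1834, 0.1252]
ee_rot: [[0.995, -0.094, -0.012], [-0.094, -0.995, 0.022], [-0.014, -0.02, -1.0]]
wrist_force: [0.1, 0.0, 1.1]
gripper_width: 0.0851
```

Run:
```python
from h import *
rep()
plan(([.51,.169,.05],-6,0),mm=30,deg=7,grip=80)
im=get_image("side");cv2.imwrite("pics/a5.png",cv2.resize(im[180:330,180:330],(600,600))[:,:,::-1])
```

```text
t 10.75 grasp [0.5064 0.1832 0.1362] yaw 354.6 tilt -0.7 q [-1.19  0.28  0.9   1.91 -0.27  1.08 -1.84] F [0.1 0.  1.1] w 0.0851
[{"rx": -0.4, "ry": 0.3, "rz": 0.2, "tx": 2.1, "ty": 5.2, "tz": 28.6, "gripper": 80}, {"rx": -0.4, "ry": 0.3, "rz": 0.2, "tx": 2.0, "ty": 5.0, "tz": 28.6, "gripper": 80}, {"rx": -0.4, "ry": 0.3, "rz": 0.2, "tx": 1.9, "ty": 4.8, "tz": 28.7, "gripper": 80}]
```

View pics/a5.png

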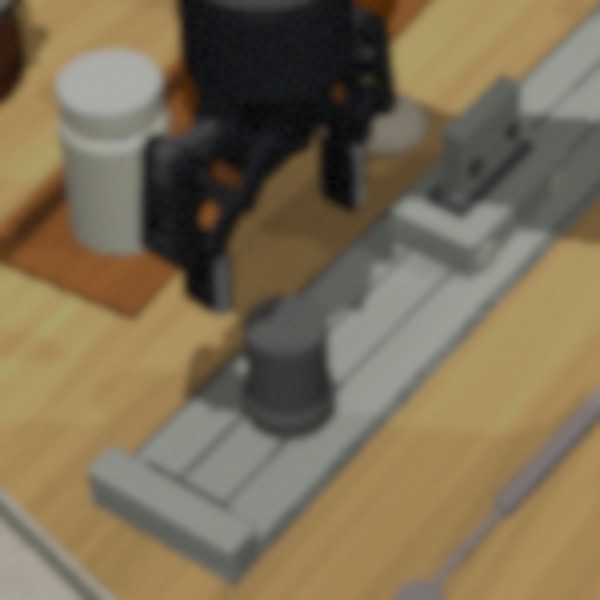

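The gripper is above and behind the stopper, whose top is at (287,325), and the jaws line up with the track. I'll apply the lateral correction first, then go down.

>>> move_arm(steps=[{"rx": -1, "ry": 0.6, "rz": 0, "tx": 5, "ty": 15, "tz": 3, "gripper": 85}, {"rx": 0, "ry": 0, "rz": 0, "tx": 1, "ty": 0, "tz": 28, "gripper": 85}, {"rx": 0, "ry": 0, "rz": 0, "tx": 0, "ty": 0, "tz": 28, "gripper": 85}, {"rx": 0, "ry": 0, "rz": 0, "tx": 0, "ty": 0, "tz": 20, "gripper": 85}, {"rx": 0, "ry": 0, "rz": 0, "tx": 0, "ty": 0, "tz": 10, "gripper": 85}, {"rx": 0, "ry": 0, "rz": 0, "tx": 0, "ty": 0, "tz": 0, "gripper": 85}])

```text
clock: 11.4
eef_pos: [0.5141, 0.1576, 0.0326]
ee_rot: [[0.995, -0.102, 0.001], [-0.102, -0.995, 0.012], [-0.001, -0.012, -1.0]]
wrist_force: [-0.4, -0.4, -0.0]
gripper_width: 0.0851
```

Run:
```python
from h import *
rep()
plan(([.51,.169,.05],-6,0),mm=30,deg=7,grip=80)
```

```text
t 11.4 grasp [0.5141 0.1575 0.0436] yaw 354.2 tilt 0.0 q [-1.07  0.42  0.83  1.99 -0.41  0.9  -1.7 ] F [-0.4 -0.4 -0. ] w 0.0851
[{"rx": -0.7, "ry": 0.0, "rz": 0.2, "tx": -5.3, "ty": -11.0, "tz": -6.3, "gripper": 80}]
```

>>> move_arm(steps=[{"rx": -0.7, "ry": 0, "rz": 0, "tx": -5, "ty": -10, "tz": -4, "gripper": 85}, {"rx": 0, "ry": 0, "rz": 0, "tx": 0, "ty": 0, "tz": 0, "gripper": 30}, {"rx": 0, "ry": 0, "rz": 0, "tx": 0, "ty": 0, "tz": 0, "gripper": 30}, {"rx": 0, "ry": 0, "rz": 0, "tx": 0, "ty": 0, "tz": 0, "gripper": 30}, {"rx": 0, "ry": 0, "rz": 0, "tx": 0, "ty": 0, "tz": 0, "gripper": 30}, {"rx": 0, "ry": 0, "rz": 0, "tx": 0, "ty": 0, "tz": 0, "gripper": 30}, {"rx": 0, "ry": 0, "rz": 0, "tx": 0, "ty": 0, "tz": 0, "gripper": 30}], grip_force=40)

```text
clock: 12.1
eef_pos: [0.5129, 0.1647, 0.04]
ee_rot: [[0.994, -0.106, 0.004], [-0.106, -0.994, 0.004], [0.003, -0.004, -1.0]]
wrist_force: [-0.2, -0.2, -0.8]
gripper_width: 0.0409
```

Run:
```python
from h import *
rep()
s=state();p=s['eef_pos']-.011*s['ee_rot'][:,2]
plan((p+[0,0,.08],-6,0),([.575,.359,.125],-13,0),mm=40,deg=7,grip=30)
```

```text
t 12.1 grasp [0.5129 0.1647 0.051 ] yaw 353.9 tilt 0.2 q [-1.1   0.41  0.84  1.98 -0.39  0.91 -1.73] F [-0.2 -0.2 -0.8] w 0.0409
[{"rx": -0.1, "ry": -0.1, "rz": -0.0, "tx": 0.1, "ty": -0.1, "tz": -40.0, "gripper": 30}, {"rx": -0.1, "ry": -0.1, "rz": -0.0, "tx": 0.0, "ty": -0.1, "tz": -40.0, "gripper": 30}, {"rx": -0.0, "ry": -0.0, "rz": 1.2, "tx": 6.9, "ty": -33.3, "tz": 1.0, "gripper": 30}, {"rx": -0.0, "ry": -0.0, "rz": 1.2, "tx": 6.2, "ty": -33.4, "tz": 1.0, "gripper": 30}, {"rx": -0.0, "ry": -0.0, "rz": 1.2, "tx": 5.6, "ty": -33.5, "tz": 1.0, "gripper": 30}, {"rx": -0.0, "ry": -0.0, "rz": 1.2, "tx": 4.9, "ty": -33.6, "tz": 1.0, "gripper": 30}, {"rx": -0.0, "ry": -0.0, "rz": 1.2, "tx": 4.2, "ty": -33.7, "tz": 1.0, "gripper": 30}, {"rx": -0.0, "ry": -0.0, "rz": 1.2, "tx": 3.5, "ty": -33.8, "tz": 1.0, "gripper": 30}]
```

>>> move_arm(steps=[{"rx": 0, "ry": 0, "rz": 0, "tx": 0, "ty": 0, "tz": -40, "gripper": 30}, {"rx": 0, "ry": 0, "rz": 0, "tx": 0, "ty": 0, "tz": -45, "gripper": 30}, {"rx": 0, "ry": 0, "rz": 1.2, "tx": 7, "ty": -33, "tz": 1, "gripper": 30}, {"rx": 0, "ry": 0, "rz": 1.2, "tx": 6, "ty": -34, "tz": 1, "gripper": 30}, {"rx": 0, "ry": 0, "rz": 1.2, "tx": 6, "ty": -34, "tz": 1, "gripper": 30}, {"rx": 0, "ry": 0, "rz": 1.2, "tx": 5, "ty": -34, "tz": 1, "gripper": 30}, {"rx": 0, "ry": 0, "rz": 1.2, "tx": 5, "ty": -34, "tz": 1, "gripper": 30}, {"rx": 0, "ry": 0, "rz": 1.2, "tx": 4, "ty": -34, "tz": 1, "gripper": 30}])

```text
clock: 12.9
eef_pos: [0.5796, 0.3604, 0.1237]
ee_rot: [[0.97, -0.242, 0.002], [-0.242, -0.97, 0.006], [-0.0, -0.006, -1.0]]
wrist_force: [0.8, -0.5, -0.3]
gripper_width: 0.0411
```

Run:
```python
from h import *
rep()
plan(([.575,.359,.10],-13,0),mm=40,deg=7,grip=30)
```

```text
t 12.9 grasp [0.5796 0.3603 0.1347] yaw 346.0 tilt 0.1 q [-1.19  0.6   0.83  1.55 -0.46  1.2  -2.1 ] F [ 0.8 -0.5 -0.3] w 0.0411
[{"rx": -0.4, "ry": -0.0, "rz": -1.0, "tx": -4.1, "ty": 2.7, "tz": 34.7, "gripper": 30}]
```

>>> move_arm(steps=[{"rx": 0, "ry": 0, "rz": 0, "tx": -3, "ty": 2, "tz": 20, "gripper": 30}, {"rx": 0, "ry": 0, "rz": 0, "tx": -1, "ty": 0, "tz": 20, "gripper": 30}, {"rx": 0, "ry": 0, "rz": 0, "tx": 0, "ty": 0, "tz": 10, "gripper": 30}, {"rx": 0, "ry": 0, "rz": 0, "tx": 0, "ty": 0, "tz": 0, "gripper": 30}])

```text
clock: 13.3
eef_pos: [0.5747, 0.3665, 0.0698]
ee_rot: [[0.972, -0.234, 0.001], [-0.234, -0.972, 0.005], [-0.0, -0.006, -1.0]]
wrist_force: [-0.8, -0.0, -0.4]
gripper_width: 0.0411
```

Run:
```python
from h import *
rep()
plan(([.575,.359,.048],-13,0),mm=20,deg=7,grip=30)
a=get_image("side")[270:420,100:260];b=get_image("top")[170:280,90:200]
cv2.imwrite("pics/a6.png",np.hstack([cv2.resize(a,(430,400)),cv2.resize(b,(370,400))])[:,:,::-1])
```

```text
t 13.3 grasp [0.5747 0.3664 0.0808] yaw 346.4 tilt 0.1 q [-1.19  0.65  0.79  1.59 -0.5   1.11 -2.08] F [-0.8 -0.  -0.4] w 0.0411
[{"rx": -0.2, "ry": 0.0, "rz": -0.3, "tx": 1.0, "ty": 3.7, "tz": 16.4, "gripper": 30}, {"rx": -0.2, "ry": 0.0, "rz": -0.3, "tx": 1.0, "ty": 3.6, "tz": 16.4, "gripper": 30}]
```

View pics/a6.png

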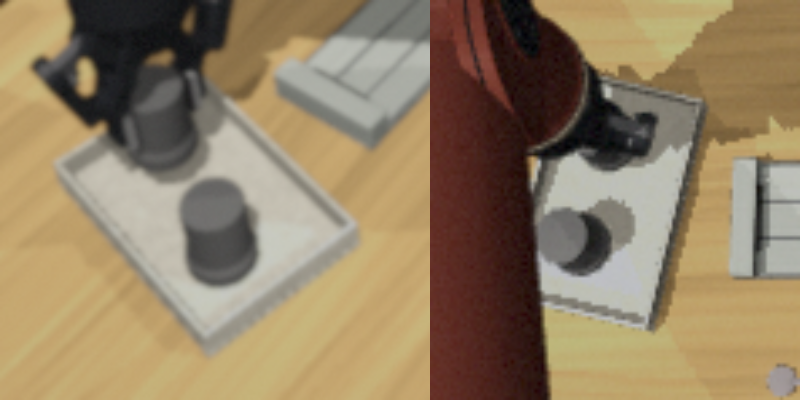

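The stopper hangs over the free end of the tray, clear of the twin at (218,230). I'll shift it 7 mm towards the tray's middle line, lower and release.

>>> move_arm(steps=[{"rx": 0, "ry": 0, "rz": 0, "tx": 1, "ty": 7, "tz": 8, "gripper": 30}, {"rx": 0, "ry": 0, "rz": 0, "tx": 0, "ty": 0, "tz": 10, "gripper": 30}, {"rx": 0, "ry": 0, "rz": 0, "tx": 0, "ty": 0, "tz": 9, "gripper": 30}, {"rx": 0, "ry": 0, "rz": 0, "tx": 0, "ty": 0, "tz": 3, "gripper": 30}, {"rx": 0, "ry": 0, "rz": 0, "tx": 0, "ty": 0, "tz": 0, "gripper": 30}])

```text
clock: 13.9
eef_pos: [0.5765, 0.3586, 0.0417]
ee_rot: [[0.972, -0.237, 0.005], [-0.237, -0.972, 0.009], [0.003, -0.01, -1.0]]
wrist_force: [0.1, -0.1, -1.8]
gripper_width: 0.0409
```

Run:
```python
from h import *
rep()
```

```text
t 13.9 grasp [0.5764 0.3585 0.0527] yaw 346.3 tilt 0.3 q [-1.17  0.67  0.77  1.62 -0.52  1.06 -2.05] F [ 0.1 -0.1 -1.8] w 0.0409
```

>>> move_arm(steps=[{"rx": -0.5, "ry": 0, "rz": 0, "tx": 0, "ty": 0, "tz": 4, "gripper": 30}, {"rx": 0, "ry": 0, "rz": 0, "tx": 0, "ty": 0, "tz": 2, "gripper": 30}, {"rx": 0, "ry": 0, "rz": 0, "tx": 0, "ty": 0, "tz": 0, "gripper": 58}, {"rx": 0, "ry": 0, "rz": 0, "tx": 0, "ty": 0, "tz": 0, "gripper": 58}, {"rx": 0, "ry": 0, "rz": 0, "tx": 0, "ty": 0, "tz": 0, "gripper": 58}, {"rx": 0, "ry": 0, "rz": 0, "tx": 0, "ty": 0, "tz": -25, "gripper": 58}, {"rx": 0, "ry": 0, "rz": 0, "tx": 0, "ty": 0, "tz": -40, "gripper": 58}, {"rx": 0, "ry": 0, "rz": 0, "tx": 0, "ty": 0, "tz": -40, "gripper": 58}])

```text
clock: 14.7
eef_pos: [0.5735, 0.3578, 0.138]
ee_rot: [[0.972, -0.236, -0.003], [-0.236, -0.972, -0.006], [-0.002, 0.006, -1.0]]
wrist_force: [0.3, 0.2, 0.0]
gripper_width: 0.058
```

Run:
```python
from h import *
rep()
plan(([.5065,.06,.15],-1.5,0),mm=40,deg=7,grip=60)
a=get_image("side")[270:420,100:260];b=get_image("top")[145:255,80:365]
cv2.imwrite("pics/a7.png",np.vstack([cv2.resize(a,(320,300)).repeat(1,0)[:, :].copy() if 0 else np.hstack([cv2.resize(a,(320,300)),np.zeros((300,480,3),np.uint8)]),cv2.resize(b,(800,300))])[:,:,::-1])
```

```text
t 14.7 grasp [0.5735 0.3579 0.149 ] yaw 346.3 tilt -0.2 q [-1.21  0.58  0.84  1.54 -0.44  1.23 -2.11] F [0.3 0.2 0. ] w 0.058
[{"rx": 0.0, "ry": 0.0, "rz": -1.5, "tx": 0.7, "ty": 38.1, "tz": 0.1, "gripper": 60}, {"rx": 0.0, "ry": 0.0, "rz": -1.5, "tx": -0.4, "ty": 38.2, "tz": 0.1, "gripper": 60}, {"rx": 0.0, "ry": 0.0, "rz": -1.5, "tx": -1.4, "ty": 38.1, "tz": 0.1, "gripper": 60}, {"rx": 0.0, "ry": 0.0, "rz": -1.5, "tx": -2.4, "ty": 38.1, "tz": 0.0, "gripper": 60}, {"rx": 0.0, "ry": 0.0, "rz": -1.5, "tx": -3.4, "ty": 38.0, "tz": -0.0, "gripper": 60}, {"rx": 0.0, "ry": 0.0, "rz": -1.5, "tx": -4.4, "ty": 37.9, "tz": -0.0, "gripper": 60}, {"rx": 0.0, "ry": 0.0, "rz": -1.5, "tx": -5.4, "ty": 37.8, "tz": -0.1, "gripper": 60}, {"rx": 0.0, "ry": 0.0, "rz": -1.5, "tx": -6.4, "ty": 37.6, "tz": -0.1, "gripper": 60}]
```

View pics/a7.png

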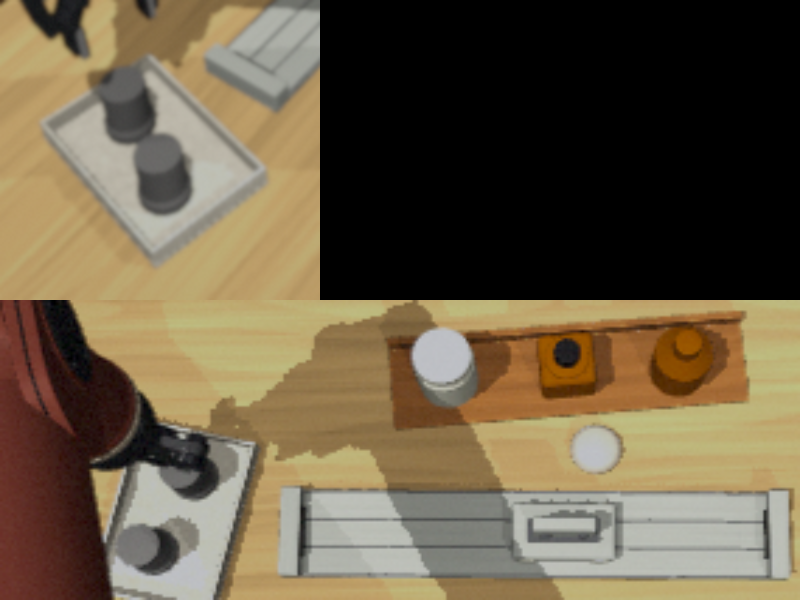

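Both stoppers stand in the tray and the bottle, jar and flask are upright. The fin is at about (565,527) in the lower half, and the track is clear. Next I'll push the fin ends with closed fingers, starting at its right end.

>>> move_arm(steps=[{"rx": 0, "ry": 0, "rz": -1.5, "tx": 0, "ty": 38, "tz": 0, "gripper": 0}, {"rx": 0, "ry": 0, "rz": -1.5, "tx": 0, "ty": 40, "tz": 0, "gripper": 0}, {"rx": 0, "ry": 0, "rz": -1.5, "tx": -2, "ty": 40, "tz": 0, "gripper": 0}, {"rx": 0, "ry": 0, "rz": -1.5, "tx": -3, "ty": 40, "tz": 0, "gripper": 0}, {"rx": 0, "ry": 0, "rz": -1.5, "tx": -4, "ty": 40, "tz": 0, "gripper": 0}, {"rx": 0, "ry": 0, "rz": -1.5, "tx": -5, "ty": 40, "tz": 0, "gripper": 0}, {"rx": 0, "ry": 0, "rz": -1.5, "tx": -6, "ty": 40, "tz": 0, "gripper": 0}, {"rx": 0, "ry": 0, "rz": -1.5, "tx": -6, "ty": 40, "tz": 0, "gripper": 0}])

```text
clock: 15.6
eef_pos: [0.5051, 0.0441, 0.1417]
ee_rot: [[1.0, -0.01, 0.009], [-0.01, -1.0, 0.006], [0.009, -0.006, -1.0]]
wrist_force: [1.0, 0.2, 0.7]
gripper_width: 0.0001
```

Run:
```python
from h import *
rep()
plan(([.506,-.09,.15],-1.6,0),mm=40,deg=7,grip=1)
```

```text
t 15.6 grasp [0.505  0.044  0.1527] yaw 359.4 tilt 0.5 q [-1.09  0.16  1.    1.98 -0.16  1.08 -1.59] F [1.  0.2 0.7] w 0.0001
[{"rx": -0.1, "ry": -0.1, "rz": 0.3, "tx": 0.5, "ty": 33.5, "tz": 0.5, "gripper": 1}, {"rx": -0.1, "ry": -0.1, "rz": 0.3, "tx": 0.7, "ty": 33.5, "tz": 0.5, "gripper": 1}, {"rx": -0.1, "ry": -0.1, "rz": 0.3, "tx": 0.9, "ty": 33.5, "tz": 0.6, "gripper": 1}, {"rx": -0.1, "ry": -0.1, "rz": 0.3, "tx": 1.0, "ty": 33.5, "tz": 0.6, "gripper": 1}]
```

>>> move_arm(steps=[{"rx": 0, "ry": 0, "rz": 0.3, "tx": 1, "ty": 35, "tz": 0, "gripper": 0}, {"rx": 0, "ry": 0, "rz": 0.3, "tx": 1, "ty": 35, "tz": 0, "gripper": 0}, {"rx": 0, "ry": 0, "rz": 0.3, "tx": 1, "ty": 35, "tz": 0, "gripper": 0}, {"rx": 0, "ry": 0, "rz": 0.3, "tx": 1, "ty": 20, "tz": 0, "gripper": 0}, {"rx": 0, "ry": 0, "rz": 0, "tx": 0, "ty": 0, "tz": 0, "gripper": 0}])

```text
clock: 16.1
eef_pos: [0.5044, -0.0919, 0.1412]
ee_rot: [[0.999, -0.039, 0.013], [-0.039, -0.999, 0.011], [0.013, -0.011, -1.0]]
wrist_force: [0.1, 0.6, -0.1]
gripper_width: -0.0002
```

Run:
```python
from h import *
rep()
plan(([.506,-.09,.072],-1.6,0),mm=30,deg=7,grip=1)
```

```text
t 16.1 grasp [ 0.5043 -0.092   0.1522] yaw 357.8 tilt 0.7 q [-0.86  0.19  1.07  1.96 -0.21  1.08 -1.31] F [ 0.1  0.6 -0.1] w -0.0002
[{"rx": -0.2, "ry": -0.2, "rz": -0.2, "tx": 0.2, "ty": -0.4, "tz": 26.8, "gripper": 1}, {"rx": -0.2, "ry": -0.2, "rz": -0.2, "tx": 0.3, "ty": -0.5, "tz": 26.8, "gripper": 1}, {"rx": -0.2, "ry": -0.2, "rz": -0.2, "tx": 0.4, "ty": -0.6, "tz": 26.8, "gripper": 1}]
```

>>> move_arm(steps=[{"rx": 0, "ry": 0, "rz": 0, "tx": 1, "ty": 0, "tz": 27, "gripper": 0}, {"rx": 0, "ry": -0.3, "rz": 0, "tx": 0, "ty": 0, "tz": 27, "gripper": 0}, {"rx": 0, "ry": -0.3, "rz": 0, "tx": 0, "ty": 0, "tz": 22, "gripper": 0}, {"rx": 0, "ry": 0, "rz": 0, "tx": 0, "ty": 0, "tz": 0, "gripper": 0}])

```text
clock: 16.5
eef_pos: [0.5077, -0.0886, 0.0635]
ee_rot: [[0.999, -0.039, 0.005], [-0.039, -0.999, 0.014], [0.005, -0.014, -1.0]]
wrist_force: [-0.8, 0.3, 1.3]
gripper_width: -0.0
```

Run:
```python
from h import *
rep()
plan(([.506,-.06,.072],-1.6,0),([.514,.155,.072],-1.6,0),mm=14,deg=7,grip=1)
```

```text
t 16.5 grasp [ 0.5077 -0.0887  0.0745] yaw 357.8 tilt 0.3 q [-0.74  0.35  0.98  2.02 -0.38  0.95 -1.18] F [-0.8  0.3  1.3] w -0.0
[{"rx": -0.3, "ry": -0.1, "rz": -0.2, "tx": -0.9, "ty": -9.5, "tz": 1.0, "gripper": 1}, {"rx": -0.3, "ry": -0.1, "rz": -0.2, "tx": -0.9, "ty": -9.5, "tz": 0.9, "gripper": 1}, {"rx": -0.3, "ry": -0.1, "rz": -0.2, "tx": -0.9, "ty": -9.5, "tz": 0.9, "gripper": 1}, {"rx": 0.0, "ry": -0.0, "rz": 0.0, "tx": 0.1, "ty": -13.4, "tz": -0.0, "gripper": 1}, {"rx": 0.0, "ry": -0.0, "rz": 0.0, "tx": 0.1, "ty": -13.4, "tz": -0.0, "gripper": 1}, {"rx": 0.0, "ry": -0.0, "rz": 0.0, "tx": 0.1, "ty": -13.4, "tz": -0.0, "gripper": 1}, {"rx": 0.0, "ry": -0.0, "rz": 0.0, "tx": 0.1, "ty": -13.4, "tz": -0.0, "gripper": 1}, {"rx": 0.0, "ry": -0.0, "rz": 0.0, "tx": 0.1, "ty": -13.4, "tz": -0.0, "gripper": 1}]
[{"rx": 0.0, "ry": -0.0, "rz": 0.0, "tx": 0.1, "ty": -13.4, "tz": -0.0, "gripper": 1}, {"rx": 0.0, "ry": -0.0, "rz": 0.0, "tx": 0.1, "ty": -13.4, "tz": -0.0, "gripper": 1}, {"rx": 0.0, "ry": -0.0, "rz": 0.0, "tx": 0.1, "ty": -13.4, "tz": -0.0, "gripper": 1}, {"rx": 0.0, "ry": -0.0, "rz": 0.0, "tx": 0.1, "ty": -13.4, "tz": -0.0, "gripper": 1}, {"rx": 0.0, "ry": -0.0, "rz": 0.0, "tx": 0.1, "ty": -13.4, "tz": -0.0, "gripper": 1}, {"rx": 0.0, "ry": -0.0, "rz": 0.0, "tx": 0.1, "ty": -13.4, "tz": -0.0, "gripper": 1}, {"rx": 0.0, "ry": -0.0, "rz": 0.0, "tx": 0.1, "ty": -13.4, "tz": -0.0, "gripper": 1}, {"rx": 0.0, "ry": -0.0, "rz": 0.0, "tx": 0.1, "ty": -13.4, "tz": -0.0, "gripper": 1}]
[{"rx": 0.0, "ry": -0.0, "rz": 0.0, "tx": 0.1, "ty": -13.4, "tz": -0.0, "gripper": 1}, {"rx": 0.0, "ry": -0.0, "rz": 0.0, "tx": 0.1, "ty": -13.4, "tz": -0.0, "gripper": 1}, {"rx": 0.0, "ry": -0.0, "rz": 0.0, "tx": 0.1, "ty": -13.4, "tz": -0.0, "gripper": 1}]
```

>>> move_arm(steps=[{"rx": 0, "ry": 0, "rz": 0, "tx": -1, "ty": -9, "tz": 1, "gripper": 0}, {"rx": 0, "ry": 0, "rz": 0, "tx": 0, "ty": -10, "tz": 1, "gripper": 0}, {"rx": 0, "ry": 0, "rz": 0, "tx": 0, "ty": -10, "tz": 0, "gripper": 0}, {"rx": 0, "ry": 0, "rz": 0, "tx": 0, "ty": -12, "tz": 0, "gripper": 0}, {"rx": 0, "ry": 0, "rz": 0, "tx": 0, "ty": -13, "tz": 0, "gripper": 0}, {"rx": 0, "ry": 0, "rz": 0, "tx": 0, "ty": -13, "tz": 0, "gripper": 0}, {"rx": 0, "ry": 0, "rz": 0, "tx": 0, "ty": -13, "tz": 0, "gripper": 0}, {"rx": 0, "ry": 0, "rz": 0, "tx": 0, "ty": -13, "tz": 0, "gripper": 0}])

```text
clock: 17.3
eef_pos: [0.5118, 0.0125, 0.0672]
ee_rot: [[0.999, -0.037, 0.01], [-0.037, -0.999, 0.015], [0.01, -0.015, -1.0]]
wrist_force: [-0.2, -2.0, -1.8]
gripper_width: 0.0001
```

Run:
```python
from h import *
rep()
```

```text
t 17.3 grasp [0.5117 0.0123 0.0782] yaw 357.9 tilt 0.6 q [-0.95  0.32  0.98  2.03 -0.35  0.94 -1.39] F [-0.2 -2.  -1.8] w 0.0001
```

>>> move_arm(steps=[{"rx": 0, "ry": 0, "rz": 0, "tx": -1, "ty": -13, "tz": 2, "gripper": 0}, {"rx": 0, "ry": 0, "rz": 0, "tx": -1, "ty": -13, "tz": 2, "gripper": 0}, {"rx": 0, "ry": 0, "rz": 0, "tx": 0, "ty": -13, "tz": 1, "gripper": 0}, {"rx": 0, "ry": 0, "rz": 0, "tx": 0, "ty": -13, "tz": 1, "gripper": 0}, {"rx": 0, "ry": 0, "rz": 0, "tx": 0, "ty": -13, "tz": 1, "gripper": 0}, {"rx": 0, "ry": 0, "rz": 0, "tx": 0, "ty": -13, "tz": 1, "gripper": 0}, {"rx": 0, "ry": 0, "rz": 0, "tx": 0, "ty": -12, "tz": 0, "gripper": 0}, {"rx": 0, "ry": 0, "rz": 0, "tx": 0, "ty": -10, "tz": 0, "gripper": 0}])

```text
clock: 18.1
eef_pos: [0.5145, 0.1224, 0.0609]
ee_rot: [[0.999, -0.036, 0.012], [-0.036, -0.999, 0.015], [0.012, -0.015, -1.0]]
wrist_force: [1.2, -2.2, -0.8]
gripper_width: 0.0002
```

Run:
```python
from h import *
rep()
```

```text
t 18.1 grasp [0.5143 0.1222 0.0719] yaw 357.9 tilt 0.7 q [-1.1   0.36  0.93  2.   -0.38  0.94 -1.58] F [ 1.2 -2.2 -0.8] w 0.0002
```

>>> move_arm(steps=[{"rx": 0, "ry": 0, "rz": 0, "tx": -1, "ty": -9, "tz": 0, "gripper": 0}, {"rx": 0, "ry": 0, "rz": 0, "tx": 0, "ty": -8, "tz": 0, "gripper": 0}, {"rx": 0, "ry": 0, "rz": 0, "tx": 0, "ty": -7, "tz": 0, "gripper": 0}, {"rx": 0, "ry": 0, "rz": 0, "tx": 0, "ty": -6, "tz": 0, "gripper": 0}, {"rx": 0, "ry": 0, "rz": 0, "tx": 0, "ty": -5, "tz": 0, "gripper": 0}, {"rx": 0, "ry": 0, "rz": 0, "tx": 0, "ty": -5, "tz": 0, "gripper": 0}])

```text
clock: 18.7
eef_pos: [0.5145, 0.1578, 0.0611]
ee_rot: [[0.999, -0.041, 0.01], [-0.041, -0.999, 0.005], [0.01, -0.005, -1.0]]
wrist_force: [-5.4, -25.9, 12.6]
gripper_width: -0.0001
```

>>> move_arm(steps=[{"rx": 0, "ry": 0, "rz": 0, "tx": 0, "ty": -5, "tz": 0, "gripper": 0}, {"rx": 0, "ry": 0, "rz": 0, "tx": 0, "ty": -5, "tz": 0, "gripper": 0}])

```text
clock: 18.9
eef_pos: [0.5144, 0.1575, 0.0612]
ee_rot: [[0.999, -0.05, 0.006], [-0.05, -0.999, -0.006], [0.007, 0.006, -1.0]]
wrist_force: [-4.7, -19.1, 10.5]
gripper_width: 0.0003
```

The carriage is at the left stop: it stalled at y = 0.1575, with 0.154 predicted, under 20–26 N. I'll hop over the fin to its left end.

>>> move_arm(steps=[{"rx": 0, "ry": 0, "rz": 0, "tx": 0, "ty": 8, "tz": 0, "gripper": 0}, {"rx": 0, "ry": 0, "rz": -1, "tx": 0, "ty": 6, "tz": -35, "gripper": 0}, {"rx": 0, "ry": 0, "rz": -1, "tx": 0, "ty": 0, "tz": -40, "gripper": 0}, {"rx": 0, "ry": 0, "rz": 0, "tx": 0, "ty": -35, "tz": 0, "gripper": 0}, {"rx": 0, "ry": 0, "rz": 0, "tx": 0, "ty": -35, "tz": 0, "gripper": 0}, {"rx": 0, "ry": 0, "rz": 0, "tx": 0, "ty": -35, "tz": 0, "gripper": 0}, {"rx": 0, "ry": 0, "rz": 0, "tx": 0, "ty": -20, "tz": 0, "gripper": 0}, {"rx": 0, "ry": 0, "rz": 0, "tx": 0, "ty": 0, "tz": 0, "gripper": 0}])

```text
clock: 19.7
eef_pos: [0.5144, 0.273, 0.1395]
ee_rot: [[1.0, -0.018, 0.003], [-0.018, -1.0, 0.001], [0.003, -0.001, -1.0]]
wrist_force: [-0.4, 0.3, -0.7]
gripper_width: -0.0004
```

Run:
```python
from h import *
rep()
plan(([.5155,.272,.1],-1.6,0),([.5155,.272,.072],-1.6,0),mm=30,deg=7,grip=1)
```

```text
t 19.7 grasp [0.5144 0.273  0.1505] yaw 359.0 tilt 0.2 q [-1.32  0.38  0.93  1.8  -0.33  1.13 -1.87] F [-0.4  0.3 -0.7] w -0.0004
[{"rx": -0.0, "ry": -0.1, "rz": 0.3, "tx": 0.5, "ty": 0.5, "tz": 25.3, "gripper": 1}, {"rx": -0.0, "ry": -0.1, "rz": 0.3, "tx": 0.5, "ty": 0.5, "tz": 25.3, "gripper": 1}, {"rx": 0.0, "ry": 0.0, "rz": 0.0, "tx": 0.0, "ty": 0.0, "tz": 28.0, "gripper": 1}]
```

>>> move_arm(steps=[{"rx": 0, "ry": 0, "rz": 0.3, "tx": 0, "ty": 0, "tz": 26, "gripper": 0}, {"rx": 0, "ry": 0, "rz": 0.3, "tx": 0, "ty": 0, "tz": 26, "gripper": 0}, {"rx": 0, "ry": 0, "rz": 0, "tx": 0, "ty": 0, "tz": 22, "gripper": 0}, {"rx": 0, "ry": 0, "rz": 0, "tx": 0, "ty": 0, "tz": 2, "gripper": 0}, {"rx": 0, "ry": 0, "rz": 0, "tx": 0, "ty": 7, "tz": 0, "gripper": 0}, {"rx": 0, "ry": 0, "rz": 0, "tx": 0, "ty": 7, "tz": 0, "gripper": 0}, {"rx": 0, "ry": 0, "rz": 0, "tx": 0, "ty": 9, "tz": 0, "gripper": 0}, {"rx": 0, "ry": 0, "rz": 0, "tx": 0, "ty": 10, "tz": 0, "gripper": 0}])

```text
clock: 20.5
eef_pos: [0.5156, 0.2341, 0.0646]
ee_rot: [[0.999, -0.032, 0.006], [-0.032, -0.999, 0.002], [0.006, -0.002, -1.0]]
wrist_force: [-0.4, 3.4, -1.6]
gripper_width: -0.0002
```

Run:
```python
from h import *
rep()
```

```text
t 20.5 grasp [0.5156 0.2341 0.0756] yaw 358.2 tilt 0.3 q [-1.23  0.44  0.89  1.9  -0.41  0.98 -1.76] F [-0.4  3.4 -1.6] w -0.0002
```

>>> move_arm(steps=[{"rx": 0, "ry": 0, "rz": 0, "tx": 0, "ty": 13, "tz": 1, "gripper": 0}, {"rx": 0, "ry": 0, "rz": 0, "tx": 0, "ty": 13, "tz": 1, "gripper": 0}, {"rx": 0, "ry": 0, "rz": 0, "tx": 0, "ty": 13, "tz": 1, "gripper": 0}, {"rx": 0, "ry": 0, "rz": 0, "tx": 0, "ty": 13, "tz": 0, "gripper": 0}, {"rx": 0, "ry": 0, "rz": 0, "tx": 0, "ty": 13, "tz": 0, "gripper": 0}, {"rx": 0, "ry": 0, "rz": 0, "tx": 0, "ty": 13, "tz": 0, "gripper": 0}, {"rx": 0, "ry": 0, "rz": 0, "tx": 0, "ty": 13, "tz": 0, "gripper": 0}, {"rx": 0, "ry": 0, "rz": 0, "tx": 0, "ty": 13, "tz": 0, "gripper": 0}])

```text
clock: 21.3
eef_pos: [0.5129, 0.1218, 0.0629]
ee_rot: [[0.999, -0.032, 0.008], [-0.032, -0.999, 0.006], [0.008, -0.006, -1.0]]
wrist_force: [0.2, 3.0, 2.2]
gripper_width: -0.0002
```

Run:
```python
from h import *
rep()
```

```text
t 21.3 grasp [0.5128 0.1217 0.0739] yaw 358.2 tilt 0.5 q [-1.11  0.36  0.94  2.   -0.37  0.95 -1.59] F [0.2 3.  2.2] w -0.0002
```

>>> move_arm(steps=[{"rx": 0, "ry": 0, "rz": 0, "tx": 0, "ty": 13, "tz": 0, "gripper": 0}, {"rx": 0, "ry": 0, "rz": 0, "tx": 0, "ty": 13, "tz": 0, "gripper": 0}, {"rx": 0, "ry": 0, "rz": 0, "tx": 0, "ty": 13, "tz": 0, "gripper": 0}, {"rx": 0, "ry": 0, "rz": 0, "tx": 0, "ty": 13, "tz": 0, "gripper": 0}, {"rx": 0, "ry": 0, "rz": 0, "tx": 0, "ty": 13, "tz": 0, "gripper": 0}, {"rx": 0, "ry": 0, "rz": 0, "tx": 0, "ty": 13, "tz": 0, "gripper": 0}, {"rx": 0, "ry": 0, "rz": 0, "tx": 0, "ty": 13, "tz": 0, "gripper": 0}, {"rx": 0, "ry": 0, "rz": 0, "tx": 0, "ty": 13, "tz": 0, "gripper": 0}])

```text
clock: 22.1
eef_pos: [0.5093, 0.0084, 0.0623]
ee_rot: [[0.999, -0.032, 0.009], [-0.032, -0.999, 0.006], [0.009, -0.007, -1.0]]
wrist_force: [1.0, 1.9, 1.8]
gripper_width: -0.0
```

Run:
```python
from h import *
rep()
```

```text
t 22.1 grasp [0.5092 0.0083 0.0733] yaw 358.2 tilt 0.5 q [-0.94  0.33  0.98  2.04 -0.35  0.93 -1.39] F [1.  1.9 1.8] w -0.0
```

>>> move_arm(steps=[{"rx": 0, "ry": 0, "rz": 0, "tx": 0, "ty": 13, "tz": 0, "gripper": 0}, {"rx": 0, "ry": 0, "rz": 0, "tx": 0, "ty": 13, "tz": 0, "gripper": 0}, {"rx": 0, "ry": 0, "rz": 0, "tx": 0, "ty": 13, "tz": 0, "gripper": 0}, {"rx": 0, "ry": 0, "rz": 0, "tx": 0, "ty": 13, "tz": 0, "gripper": 0}, {"rx": 0, "ry": 0, "rz": 0, "tx": 0, "ty": 13, "tz": 0, "gripper": 0}, {"rx": 0, "ry": 0, "rz": 0, "tx": 0, "ty": 12, "tz": 0, "gripper": 0}, {"rx": 0, "ry": 0, "rz": 0, "tx": 0, "ty": 9, "tz": 0, "gripper": 0}, {"rx": 0, "ry": 0, "rz": 0, "tx": 0, "ty": 7, "tz": 0, "gripper": 0}])

```text
clock: 22.9
eef_pos: [0.5056, -0.0941, 0.0616]
ee_rot: [[0.999, -0.033, 0.009], [-0.034, -0.999, 0.006], [0.009, -0.006, -1.0]]
wrist_force: [0.9, 1.9, 2.1]
gripper_width: 0.0001
```

>>> move_arm(steps=[{"rx": 0, "ry": 0, "rz": 0, "tx": 0, "ty": 6, "tz": 0, "gripper": 0}, {"rx": 0, "ry": 0, "rz": 0, "tx": 0, "ty": 6, "tz": 0, "gripper": 0}, {"rx": 0, "ry": 0, "rz": 0, "tx": 0, "ty": 5, "tz": 0, "gripper": 0}, {"rx": 0, "ry": 0, "rz": 0, "tx": 0, "ty": 5, "tz": 0, "gripper": 0}])

```text
clock: 23.3
eef_pos: [0.5048, -0.1153, 0.0613]
ee_rot: [[0.999, -0.032, 0.008], [-0.032, -0.999, 0.01], [0.007, -0.01, -1.0]]
wrist_force: [-2.0, 24.6, 13.1]
gripper_width: 0.0001
```

Run:
```python
from h import *
rep()
```

```text
t 23.3 grasp [ 0.5047 -0.1154  0.0723] yaw 358.2 tilt 0.4 q [-0.69  0.36  0.98  2.02 -0.38  0.95 -1.11] F [-2.  24.6 13.1] w 0.0001
```

It stalled at the right stop under 25 N. The travel also fits: 273 mm, plus the 60 mm fin and about 27 mm of fingers, gives 360 mm. I'll hold, back off and lift clear.

>>> move_arm(steps=[{"rx": 0, "ry": 0, "rz": 0, "tx": 0, "ty": 5, "tz": 0, "gripper": 0}, {"rx": 0, "ry": 0, "rz": 0, "tx": 0, "ty": 4, "tz": 0, "gripper": 0}, {"rx": 0, "ry": 0, "rz": 0, "tx": 0, "ty": -10, "tz": 0, "gripper": 0}, {"rx": 0, "ry": 0, "rz": 0, "tx": 0, "ty": -10, "tz": -20, "gripper": 0}, {"rx": 0, "ry": 0, "rz": 0, "tx": 0, "ty": 0, "tz": -40, "gripper": 0}, {"rx": 0, "ry": 0, "rz": 0, "tx": 0, "ty": 0, "tz": -40, "gripper": 0}, {"rx": 0, "ry": 0, "rz": 0, "tx": -20, "ty": 0, "tz": -30, "gripper": 0}, {"rx": 0, "ry": 0, "rz": 0, "tx": -30, "ty": 0, "tz": -10, "gripper": 0}])

```text
clock: 24.1
eef_pos: [0.4567, -0.0968, 0.2015]
ee_rot: [[1.0, -0.026, -0.008], [-0.026, -1.0, 0.015], [-0.008, -0.015, -1.0]]
wrist_force: [0.1, 0.2, -1.2]
gripper_width: -0.0003
```

>>> move_arm(steps=[{"rx": 0, "ry": 0, "rz": 0, "tx": -10, "ty": 0, "tz": 0, "gripper": 0}, {"rx": 0, "ry": 0, "rz": 0, "tx": 0, "ty": 0, "tz": 0, "gripper": 0}, {"rx": 0, "ry": 0, "rz": 0, "tx": 0, "ty": 0, "tz": 0, "gripper": 0}])

```text
clock: 24.4
eef_pos: [0.4453, -0.0968, 0.2026]
ee_rot: [[1.0, -0.025, -0.004], [-0.025, -0.999, 0.022], [-0.004, -0.022, -1.0]]
wrist_force: [0.0, 0.5, 0.2]
gripper_width: 0.0001
```

Run:
```python
from h import *
rep()
a=get_image("side")[110:410,110:390];b=get_image("top")[140:285,85:440]
cv2.imwrite("pics/fin.png",np.vstack([cv2.resize(b,(735,300)),np.hstack([cv2.resize(a,(280,300)),np.zeros((300,455,3),np.uint8)])])[:,:,::-1])
```

```text
t 24.4 grasp [ 0.4453 -0.097   0.2136] yaw 358.6 tilt -0.2 q [-0.99 -0.17  1.05  2.    0.14  1.24 -1.59] F [0.  0.5 0.2] w 0.0001
```

View pics/fin.png

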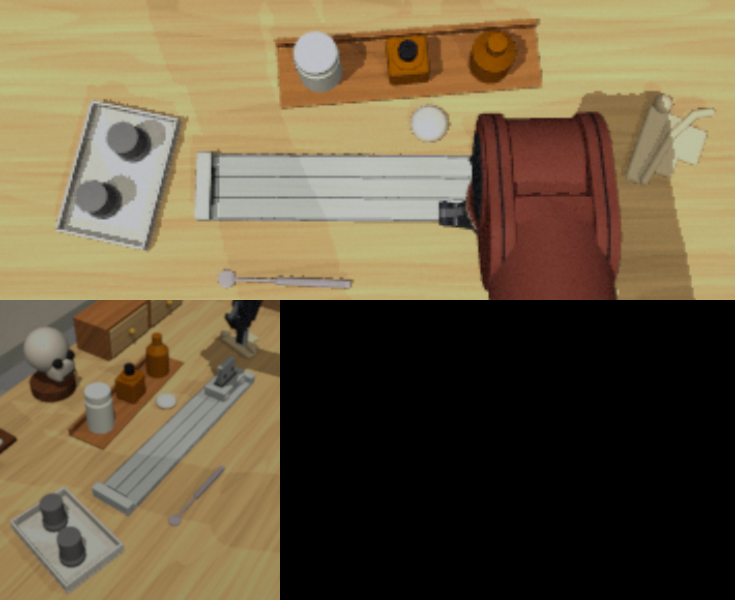

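The final view shows the bottle upright between the jar and flask at (408,58), both stoppers in the tray at (125,140) and (97,197), and the carriage against the right stop in the side view at (225,380). The arm is clear of everything.

```bash
python3 -c "
from cell import *
print(hand_in())"
```

```text
the job is handed in; nothing more can be done
None
```

The job is done and handed in at about 24.5 s of the 72 s allowed; the hand-in gives no verdict.

- **Bottle:** I stood it upright in the gap, about 3 mm from the middle I measured. The wrist reached its joint limit, so I released it leaning about 18° and it rocked upright; the pictures show it standing.
- **Stoppers:** The stray one stands in the tray next to its twin.
- **Carriage:** I pushed it at about 0.13–0.15 m/s against 2–3 N, with no sticky spots in the forces I sampled. It stalled at the left stop under 20–26 N, then at the right stop under about 25 N. The finger positions at the two stalls account for the full 0.36 m of travel.
- **Last checks:** In the final pictures the jar, flask, kneecap and dental mirror look undisturbed, and the shoulder blade, partly hidden by the arm, looks undisturbed too. The gripper is empty and clear of everything, with the wrist force near zero. No check failed. The arm hid the carriage from the top camera, so its position at the right stop rests on the stall and the side view.

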